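# True a cart wheel by counted quarter turns

### The job

Swing the gauge arm well clear of the wheel (about a quarter turn of the arm, away from the hub), then tighten three spoke nipples clockwise as seen from outside the rim looking in at the hub, in this order going clockwise round the wheel seen from above: the nipple that was under the gauge dial one quarter turn, the next one two quarter turns, and the one after that one quarter turn. Finish each nipple with its four arms square again (upright and level) before starting the next, leave the other three nipples, the tin, the spanner and the cup alone, and leave the gauge arm swung out.

Things in the scene. Friction and masses are not known exactly. Their poses are not given: they have to be found in the camera images.
- stand: Dark steel truing stand (round foot, 130 mm across) fixed to the bench, carrying a bare aluminium cart-wheel rim that lies flat. Origin on the bench under the hub; z up. The rim is 180 mm across outside, 158 mm inside, from 63 to 87 mm above the bench; the hub in its middle tops out at 103 mm. Six steel spokes, 60 degrees apart, end in six brass nipples outside the rim. The wheel does not turn.
- hub (a point): Centre of the wheel, 75 mm above the bench.
- gauge_pivot (a point): Fixed point on the upright swing axis of the gauge arm, at the arm's underside, 121 mm above the bench. The post below is 14 mm thick and stands on a flat bar, 12 mm high, that runs out from the stand's foot; the pivot cap is 24 mm across and 20 mm high.
- gauge_dial (a point): Centre of the underside of the dial (black, round, 34 mm across, 14 mm high, white face) at the free end of the gauge arm, 115 mm from the pivot. The arm is an aluminium bar 12 mm wide and 14 mm high running straight from pivot to dial, underside 121 mm above the bench.
- gauge (a joint): Swing of the gauge arm in rad: near 0 the dial hangs over nipple 1; it grows as the arm swings anticlockwise seen from above, away from the wheel, to a stop at 1.75. Friction 0.1 N m holds it where it is left.
- paint_tin: Closed paint tin, 90 mm across, 80 mm high, blue label; origin at the centre of its underside. Bystander.
- spanner: Spanner, 150 mm long, under 12 mm high, lying flat on the bench along its x axis; origin at its underside near the middle. Bystander.
- mixing_cup: White plastic cup, 70 mm across, 80 mm high; origin at the centre of its underside. Bystander.
- nipple1 (a point): Fixed centre of the cross head of the first nipple to turn, on the line from the hub outward, 118 mm from the hub centre and 75 mm above the bench. It is the one under the gauge dial at the start. Head: four round brass arms, 8 mm thick, reaching 34 mm from the centre (38 mm with their round ends), square to the spoke, on a 14 mm sleeve; one arm ends in a slightly bigger ball (14 mm across).
- nip1 (a joint): Turn of nipple 1 in rad about its spoke: at 0 the ball-ended arm points straight up and the others down and to both sides; grows clockwise as seen from outside the wheel looking at the hub (so the top arm goes over towards the viewer's right). One quarter turn is 1.571. Starts within 0.1 of 0, has no clicks or springs and stays where it is left (friction 0.07 N m, about 3 N at 24 mm from the axis).
- nipple2 (a point): Fixed centre of the cross head of the second nipple to turn, on the line from the hub outward, 118 mm from the hub centre and 75 mm above the bench. Next to nipple 1, clockwise round the rim seen from above. Same head as nipple 1.
- nip2 (a joint): Turn of nipple 2 in rad about its spoke: at 0 the ball-ended arm points straight up and the others down and to both sides; grows clockwise as seen from outside the wheel looking at the hub (so the top arm goes over towards the viewer's right). One quarter turn is 1.571. Starts within 0.1 of 0, has no clicks or springs and stays where it is left.
- nipple3 (a point): Fixed centre of the cross head of the third nipple to turn, on the line from the hub outward, 118 mm from the hub centre and 75 mm above the bench. Next to nipple 2, clockwise round the rim seen from above. Same head as nipple 1.
- nip3 (a joint): Turn of nipple 3 in rad about its spoke: at 0 the ball-ended arm points straight up and the others down and to both sides; grows clockwise as seen from outside the wheel looking at the hub (so the top arm goes over towards the viewer's right). One quarter turn is 1.571. Starts within 0.1 of 0, has no clicks or springs and stays where it is left.
- nipple4 (a point): Fixed centre of the cross head of a nipple to leave alone, on the line from the hub outward, 118 mm from the hub centre and 75 mm above the bench. Follows nipple 3 clockwise round the rim seen from above. Same head as nipple 1.
- nip4 (a joint): Turn of nipple 4 in rad about its spoke: at 0 the ball-ended arm points straight up and the others down and to both sides; grows clockwise as seen from outside the wheel looking at the hub (so the top arm goes over towards the viewer's right). One quarter turn is 1.571. Starts within 0.1 of 0, has no clicks or springs and stays where it is left.
- nipple5 (a point): Fixed centre of the cross head of a nipple to leave alone, on the line from the hub outward, 118 mm from the hub centre and 75 mm above the bench. Follows nipple 4 clockwise round the rim seen from above. Same head as nipple 1.
- nip5 (a joint): Turn of nipple 5 in rad about its spoke: at 0 the ball-ended arm points straight up and the others down and to both sides; grows clockwise as seen from outside the wheel looking at the hub (so the top arm goes over towards the viewer's right). One quarter turn is 1.571. Starts within 0.1 of 0, has no clicks or springs and stays where it is left.
- nipple6 (a point): Fixed centre of the cross head of a nipple to leave alone, on the line from the hub outward, 118 mm from the hub centre and 75 mm above the bench. Follows nipple 5 clockwise round the rim seen from above. Same head as nipple 1.
- nip6 (a joint): Turn of nipple 6 in rad about its spoke: at 0 the ball-ended arm points straight up and the others down and to both sides; grows clockwise as seen from outside the wheel looking at the hub (so the top arm goes over towards the viewer's right). One quarter turn is 1.571. Starts within 0.1 of 0, has no clicks or springs and stays where it is left.

How it is judged:
On the way, in this order (a step that is already met when the one before it is completed fails the run):
1. the gauge arm is swung clear (at least 1.2 rad) before any nipple is turned (value of joint gauge above 1.2 rad and value of joint nip1 between -0.35 and 0.35 rad and value of joint nip2 between -0.35 and 0.35 rad and value of joint nip3 between -0.35 and 0.35 rad), for 0.2 s.
2. nipple 1 has had one quarter turn, nipples 2 and 3 none (value of joint nip1 between 1.291 and 1.851 rad and value of joint nip2 between -0.35 and 0.35 rad and value of joint nip3 between -0.35 and 0.35 rad), for 0.2 s.
3. nipple 2 has had two quarter turns, nipple 3 none (value of joint nip1 between 1.291 and 1.851 rad and value of joint nip2 between 2.862 and 3.422 rad and value of joint nip3 between -0.35 and 0.35 rad), for 0.2 s.
4. nipple 3 has had one quarter turn (value of joint nip3 between 1.291 and 1.851 rad), for 0.2 s.
At the end, for the whole second after the job is handed in: gauge arm at least 1.2 rad out; nipples 1, 2 and 3 turned clockwise by one, two and one quarter turns, each within 0.28 rad (16 degrees) of square and at rest; nipples 4 to 6 within 0.35 rad of where 0 is (all of step 4 and value of joint gauge above 1.2 rad and value of joint nip1 between 1.291 and 1.851 rad and value of joint nip2 between 2.862 and 3.422 rad and value of joint nip4 between -0.35 and 0.35 rad and value of joint nip5 between -0.35 and 0.35 rad and value of joint nip6 between -0.35 and 0.35 rad and velocity of joint nip1 between -0.1 and 0.1 rad/s and velocity of joint nip2 between -0.1 and 0.1 rad/s and velocity of joint nip3 between -0.1 and 0.1 rad/s and velocity of joint gauge between -0.1 and 0.1 rad/s); the robot touches nothing.
It fails at once if one of the other three nipples is turned (more than 0.35 rad) (not (value of joint nip4 between -0.35 and 0.35 rad and value of joint nip5 between -0.35 and 0.35 rad and value of joint nip6 between -0.35 and 0.35 rad)).
It fails at once if the paint tin is shoved (more than 30 mm) (distance of paint_tin from where it was at the start of the episode above 0.03 m).
It fails at once if the spanner is shoved (more than 30 mm) (distance of spanner from where it was at the start of the episode above 0.03 m).
It fails at once if the mixing cup is shoved (more than 30 mm) (distance of mixing_cup from where it was at the start of the episode above 0.03 m).
It also fails if it takes over 72 s, if anything falls off the work surface, if the arm or the gripper's body presses on something with over 40 N, if the wrist force passes 120 N, or if a joint passes its speed limit or range.

### The arm

A 7-joint arm with a two-finger parallel gripper is mounted at the origin on the work surface. World frame = base frame: x ahead of the robot, y to its left, z up, the work surface at z = 0. Lengths are in m, angles in rad, forces in N, time in s.
With the tool pointing down it reaches from about 0.4 to 0.85 m from the base axis. Payload 4.5 kg.
Tool frame: the origin (TCP) lies on the mounting face of the last link; the fingertips stand 166 mm ahead of it and the grasp point (between the pads) lies 147 mm ahead of it; y points along the fingers, z is the direction in which the jaws open and shut, and the axes are right-handed (so a half turn about y gives the same grasp; the last joint's range is limited). The gripper opens to 88 mm and grips with 3 to 60 N. Pads are 18 mm wide; open, the fingers measure 123 mm over their backs; the gripper's body (75 mm by 187 mm) begins 45 mm behind the grasp point.
Start: joints at [-1.282, 0.689, -0.195, 1.565, 0.157, 0.902, -0.215], TCP at [0.158, 0.605, 0.405] pointing down, gripper open.
Joint ranges: [-3.01, 3.01], [-0.46, 2.08], [-1.47, 1.51], [0.13, 2.56], [-1, 4.14], [0.04, 2.09], [-2.66, 2.66]. Speed limits (rad/s): [2.57, 2.57, 3.14, 3.14, 3.14, 3.14, 3.14].

### API

Orientations are given as a unit quaternion [x, y, z, w].
In Python, from plant import r gives the robot as it stands.
- The arm moves only by the tool arm_command, never from a script. Its argument "deltas" is a list of rows, each an object of numbers: "dx", "dy", "dz": the shift along the tool's x, y, z each as a share of 1000 mm, from -1 to 1; "wx", "wy", "wz": the turn, a rotation vector about the tool's x, y, z each as a share of 45 degrees, from -1 to 1. In form: [{"dx": .., "dy": .., "dz": .., "wx": .., "wy": .., "wz": ..}, ...]. A call has exactly 5 rows; each row is the pose to reach, as a shift and turn from the pose commanded when the call began, along the tool's axes at that moment; what a row does not reach only later rows make up. A row lasts 1/10 s, in which the tool goes at most 50 mm and 8.59 degrees, less where a joint would pass 70% of its speed; a pose out of reach is approached as far as the arm can. A call with a number of a shift or a turn outside -1 to 1 is refused whole. A call with a gripper value outside its range is refused whole. "claw" is the opening, from -1 (shut) to 1 (fully open), set as the call begins (left out, the last holds). The fingers move at their own pace and stop on an object; "grip_force" is the grip in N (left out, the last holds). Time passes only in rows, so rows that repeat a pose let the fingers close, or fill a call up. It gives the time, the measured TCP pose, the force and the opening at its end, in the units of the state.
- r.get_state(): the state, without advancing time (a new reading comes with each control period).
- r.snapshot(name): name is "scene" or "top" or "wrist"; returns the picture (420x560x3 uint8, red, green, blue); there is no depth.
- r.get_calibration(name): a dict with "vertical_fov" (degrees; the focal length in pixels is half the picture's height over the tangent of half this angle, whatever the lens; pixels are square), "cx", "cy" (the principal point, pixels), "R" (3x3) and "t" (3): a world point X has camera coordinates R X + t. Camera axes: x right, y down, z forward; pixel columns grow to the right and rows downward; lengths in m; the calibration is good to about 2 mm. A picture is of the moment at which its call begins: read the wrist's pose just before it. get_calibration takes no time and is no camera call; for the wrist camera it gives the pose at the moment of the call.
- r.finish_job(): hands the job in, once; it reports no verdict.
The state is a dict: "clock": time; "q": joint angles; "qd": joint speeds; "joint_torque": joint torques, N m; "tool_pos": TCP position; "eef_rot": TCP orientation; "contact_force": force on the tool from outside, world axes, zero at the start; "moment": the same for the moment, N m; "opening": opening from 0.0 (shut) to 1.0 (fully open).
Only numpy, scipy, OpenCV 4.12 (cv2) and the standard library are available. Lean on these libraries where they do the work, as an engineer would, in place of code of your own. Each camera call takes 0.05 s, during which the arm holds its last target.

## Working session

There is one attempt and no reset: what is moved stays moved. The work goes in short steps, Python scripts to look and compute and a tool call to move; the robot and the scene stay as the last step left them, time stands still between calls to the robot, and variables do not carry over. Pictures are saved under pics/ and viewed, and the job is handed in when it is done.

Besides the shell and the picture viewer there is one more tool, called after "Request:" as a command line: name --argument value ..., lists and objects as JSON in quotes. arm_command: Moves the arm, as the interface text tells. Shift numbers are shares of 1000 mm and turn numbers shares of 45 degrees, none past 1 either way. Its arguments: {"type":"object","properties":{"deltas":{"type":"array","items":{"type":"object","properties":{"dx":{"type":"number","minimum":-1,"maximum":1},"dy":{"type":"number","minimum":-1,"maximum":1},"dz":{"type":"number","minimum":-1,"maximum":1},"wx":{"type":"number","minimum":-1,"maximum":1},"wy":{"type":"number","minimum":-1,"maximum":1},"wz":{"type":"number","minimum":-1,"maximum":1}}}},"claw":{"type":"number"},"grip_force":{"type":"number"}},"required":["deltas"]}

```bash
ls -la; mkdir -p pics; cat > h.py <<'E'
import numpy as np, cv2, json
from plant import r
from scipy.spatial.transform import Rotation as Ro
def snap(n,f):
    im=r.snapshot(n); cv2.imwrite('pics/'+f,im[:,:,::-1]); return im
def cal(n):
    c=r.get_calibration(n); return c
def proj(c,X,H=420):
    f=H/2/np.tan(np.radians(c['vertical_fov'])/2)
    p=np.array(c['R'])@np.array(X)+np.array(c['t']); return c['cx']+f*p[0]/p[2], c['cy']+f*p[1]/p[2]
def ray(c,u,v,H=420):
    f=H/2/np.tan(np.radians(c['vertical_fov'])/2)
    R=np.array(c['R']);t=np.array(c['t'])
    d=R.T@np.array([(u-c['cx'])/f,(v-c['cy'])/f,1]); return -R.T@t,d
def onz(c,u,v,z):
    o,d=ray(c,u,v); return o+d*(z-o[2])/d[2]
E
python3 - <<'E'
from h import *
print(r.get_state())
for n in ['scene','top','wrist']:
    c=cal(n); print(n,c); snap(n,n+'0.png')
E
```

```text
total 12
drwxr-xr-x  3 agent agent 4096 Dec  6 13:37 .
drwxr-xr-x 23 root  root  4096 Dec  6 13:37 ..
drwxr-xr-x  2 agent agent 4096 Dec  6 13:37 pics
{'clock': 0.0, 'q': array([-1.28219078,  0.68996866, -0.19447885,  1.56633262,  0.15730422,
        0.90254235, -0.21511302]), 'qd': array([-9.33526002e-04,  8.51763366e-05,  8.56431786e-04, -1.23405167e-03,
       -1.60834454e-03,  4.53175751e-04, -1.90237318e-03]), 'joint_torque': array([ 1.16374567e-04, -5.27549458e+01, -1.26742378e+00, -1.53433675e+01,
       -5.27770375e-02,  6.35617573e-03,  1.69637415e-04]), 'tool_pos': array([0.15749582, 0.60448713, 0.40392149]), 'eef_rot': array([ 0.70203516, -0.08985221,  0.08980353, -0.70072002]), 'contact_force': array([-0.1225967 ,  0.7289311 ,  0.31814339]), 'moment': array([ 0.04126985, -0.00479092, -0.01323406]), 'opening': 0.998729181234496}
scene {'vertical_fov': 51.67901669684886, 'cx': 279.62866503521644, 'cy': 209.44316644142276, 'R': array([[-0.79569051,  0.60556802, -0.01280559],
       [ 0.5153545 ,  0.66574265, -0.53962622],
       [-0.31825515, -0.43597488, -0.84180732]]), 't': array([ 0.44295169, -0.25972536,  1.0339874 ])}
top {'vertical_fov': 42.36982382906274, 'cx': 279.2283347442599, 'cy': 204.9829298946897, 'R': array([[ 0.01565211, -0.99984595, -0.0079425 ],
       [-0.99818691, -0.01516342, -0.0582491 ],
       [ 0.05811969,  0.00883982, -0.99827048]]), 't': array([0.04412112, 0.56541447, 1.04707929])}
wrist {'vertical_fov': 60.1231019719653, 'cx': 279.02575028171117, 'cy': 205.7616495357981, 'R': array([[ 0.25109931,  0.96795917, -0.00204437],
       [ 0.91802556, -0.23747531,  0.31754456],
       [ 0.30688468, -0.081612  , -0.94824115]]), 't': array([-0.62289391, -0.04393478,  0.39108127])}
```

View pics/scene0.png

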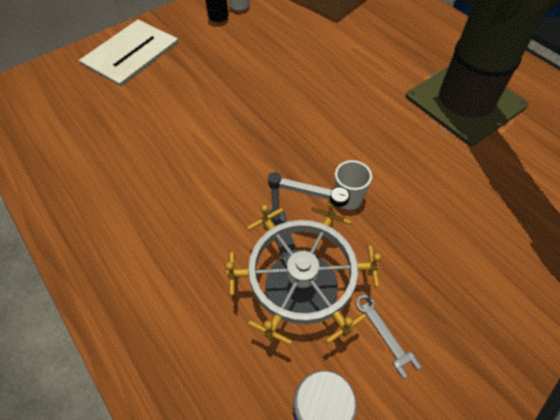

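View pics/top0.png

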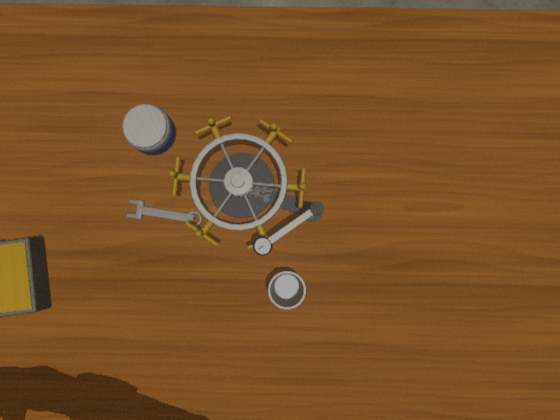

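View pics/wrist0.png

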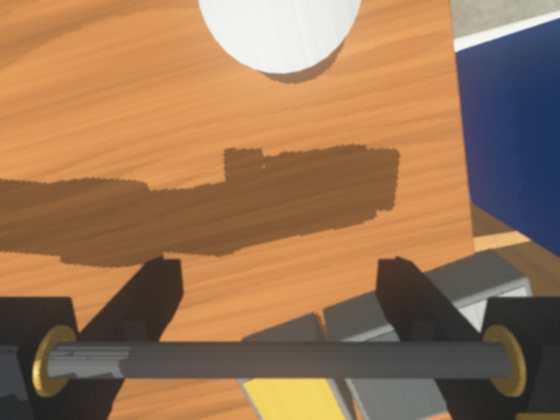

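The top view shows the hub at (238,181), the dial at (262,246) over nipple 1, and the gauge pivot at (315,211). Going clockwise, nipple 2 is near (203,232) and nipple 3 near (175,176). The cup is at (287,290), the tin at (148,128) and the spanner around (165,213). I'll measure these next.

```bash
python3 - <<'E'
from h import *
for n in ['top','scene']:
    im=cv2.imread(f'pics/{n}0.png')
    x0,y0,w,h=(100,90,260,225) if n=='top' else (200,150,260,225)
    cv2.imwrite(f'pics/{n}_z.png',cv2.resize(im[y0:y0+h,x0:x0+w],None,fx=3,fy=2.66 if 0 else 3,interpolation=cv2.INTER_CUBIC)[:600])
    hsv=cv2.cvtColor(im,cv2.COLOR_BGR2HSV)
    m=cv2.inRange(hsv,(20,150,90),(32,255,255))
    m[:, :60]=0
    k,l,s,c=cv2.connectedComponentsWithStats(m)
    for i in range(1,k):
        if s[i,4]>15: print(n,s[i],c[i].round(1))
E
```

```text
top [195 116  36  23 236] [213.1 126.3]
top [259 119  33  25 240] [273.5 131.7]
top [169 157  21  39 242] [177.3 176.1]
top [287 168  19  40 247] [298.9 187.2]
top [186 221  33  26 244] [203.  231.6]
top [257 225  11  12  66] [261.2 230.6]
top [247 244   6   5  22] [249.6 246.3]
scene [262 205   6   7  26] [264.1 208. ]
scene [265 209  18  20 116] [271.3 218.4]
scene [314 209  12   5  16] [319.4 211.1]
scene [248 215  16  14  56] [256.1 222.9]
scene [325 215   7  11  47] [328.  220.6]
scene [338 217  12   6  27] [344.1 219.9]
scene [369 246  12  16  75] [373.6 254.8]
scene [226 252   8  18  68] [230.4 261.3]
scene [358 262  16   8  79] [364.6 265.3]
scene [227 269  21   8 105] [238.3 272.3]
scene [372 270   7  16  53] [375.1 277.7]
scene [230 279   5  16  58] [231.6 286.5]
scene [327 311  38  31 283] [343.5 324.3]
scene [249 315  43  29 273] [271.3 327.9]
```

View pics/top_z.png

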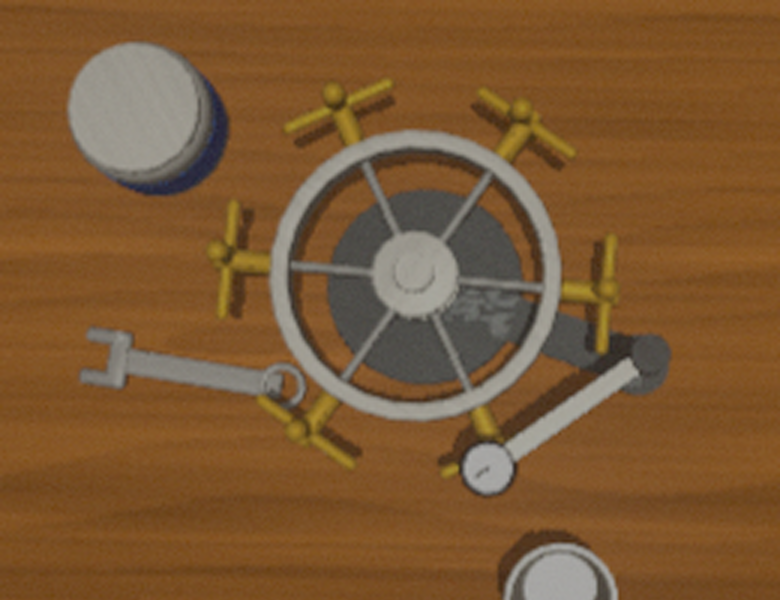

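View pics/scene_z.png

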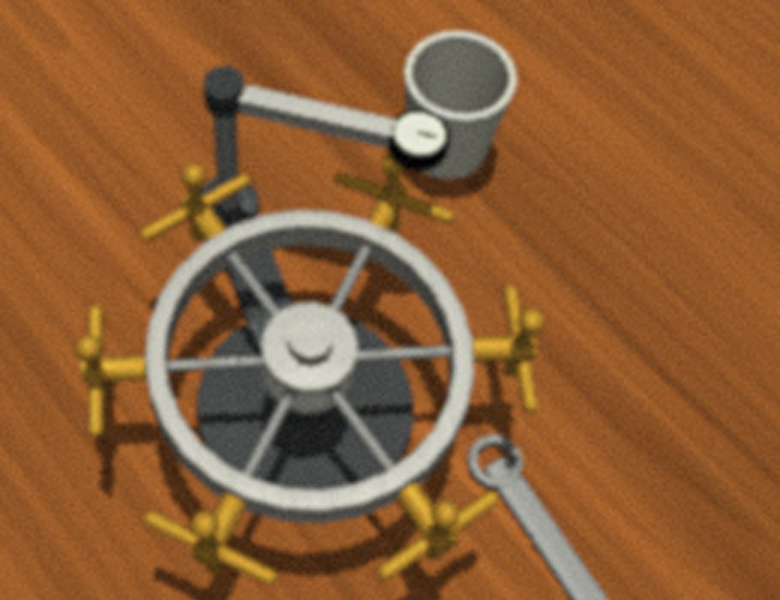

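```bash
cat >> h.py <<'E'
def tri(rays):
    A=np.zeros((3,3));b=np.zeros(3)
    for o,d in rays:
        d=d/np.linalg.norm(d);P=np.eye(3)-np.outer(d,d);A+=P;b+=P@o
    X=np.linalg.solve(A,b)
    res=[np.linalg.norm((np.eye(3)-np.outer(d,d)/(d@d))@(X-o)) for o,d in rays]
    return X,max(res)
E
python3 - <<'E'
from h import *
ct,cs=cal('top'),cal('scene')
T=lambda u,v:(100+u/3,90+v/3)
S=lambda u,v:(200+u/3,150+v/3)
P={'hubtop':((414,271),(310,340)),'b2':((301,431),(533,320)),'b3':((219,253),(445,513)),'b4':((335,95),(205,523)),'b5':((521,110),(88,347)),'b6':((608,288),(193,173)),
'dialtop':((488,468),(420,134)),'pivtop':((651,355),(223,80)),'c2':((312,427),(520,347)),'c3':((229,258),(437,537)),'cup':((561,590),(461,75))}
W={}
for k,(a,b) in P.items():
    X,e=tri([ray(ct,*T(*a)),ray(cs,*S(*b))]); W[k]=X; print(k,X.round(4),round(e,4))
h=onz(ct,*T(415.5,275.5),.087); print('rim ctr from top',h)
bs=np.mean([W['b5'],W['b2']],0),np.mean([W['b3'],W['b6']],0); print(bs)
for i in range(2,7):
    d=W[f'b{i}'][:2]-h[:2]; print(i,np.degrees(np.arctan2(d[1],d[0])),np.hypot(*d))
E
```

```text
hubtop [0.6044 0.1284 0.0911] 0.0001
b2 [0.5049 0.1949 0.0995] 0.0014
b3 [0.613  0.2462 0.0986] 0.0002
b4 [0.7109 0.1777 0.0993] 0.0005
b5 [0.7035 0.0637 0.1015] 0.0013
b6 [0.595  0.0099 0.1047] 0.0007
dialtop [0.486  0.0796 0.1275] 0.0002
pivtop [ 0.5537 -0.0148  0.1343] 0.0009
c2 [0.5071 0.1938 0.0668] 0.0022
c3 [0.6138 0.2471 0.0636] 0.0002
cup [0.4099 0.0372 0.0775] 0.002
rim ctr from top [0.60206954 0.12776654 0.087     ]
(array([0.60421432, 0.12927378, 0.10050938]), array([0.60400329, 0.12802861, 0.10163962]))
2 145.36595240765067 0.11806339440881394
3 84.72246507914353 0.11891968710230419
4 24.64864036609542 0.11976757322858336
5 -32.284734448651534 0.11998045145061033
6 -93.43230274187248 0.11810328729777672
```

```bash
python3 - <<'E'
from h import *
s=r.get_state(); R=Ro.from_quat(s['eef_rot']).as_matrix(); print(R.round(3)); 
c=cal('wrist'); Rc=np.array(c['R']); p=-Rc.T@np.array(c['t']); print('cam',p, 'in tool',R.T@(p-s['tool_pos'])); print('cam axes in tool',(Rc@R).round(3))
hub=np.array([.6035,.1285]); a=np.radians(205.5)
n=hub+.118*np.array([np.cos(a),np.sin(a)]); print('n1',n)
print('tip', s['tool_pos']+R[:,1]*.166)
E
```

```text
[[ 0.968 -0.     0.252]
 [-0.252 -0.001  0.968]
 [ 0.    -1.    -0.001]]
cam [0.07673099 0.62447601 0.38362766] in tool [-0.08316438  0.02046997 -0.00107435]
cam axes in tool [[-0.001  0.     1.   ]
 [ 0.948 -0.317  0.001]
 [ 0.317  0.948 -0.   ]]
n1 [0.49699494 0.07769969]
tip [0.15744421 0.60436234 0.23810352]
```

```bash
cat >> h.py <<'E'
hub=np.array([.6035,.1285]); piv=np.array([.5537,-.0148])
def st():
    s=r.get_state(); R=Ro.from_quat(s['eef_rot']).as_matrix()
    tip=s['tool_pos']+.166*R[:,1]; az=np.degrees(np.arctan2(R[1,0],R[0,0]))
    print('t %.2f tip'%s['clock'],tip.round(4),'xaz %.1f'%az,'ydir',R[:,1].round(3),'F',s['contact_force'].round(1),'q',s['q'].round(2),'op %.2f'%s['opening'])
    return s,R,tip
def goto(*targets):
    """targets: (x,y,z,xaz) of the tip; prints rows in tool axes"""
    s,R,tip=st(); 
    for x,y,z,az in targets:
        a=np.radians(az); X=np.array([np.cos(a),np.sin(a),0]);Y=np.array([0,0,-1.]);Rt=np.c_[X,Y,np.cross(X,Y)]
        tcp=np.array([x,y,z])-.166*Y
        d=R.T@(tcp-s['tool_pos']); w=Ro.from_matrix(R.T@Rt).as_rotvec(degrees=True)/45
        print((x,y,z,az),'d',d.round(4),'w',w.round(3))
E
python3 - <<'E'
from h import *
goto((.534,.064,.238,-144.4))
E
```

```text
t 0.15 tip [0.1574 0.6044 0.2381] xaz -14.6 ydir [-0.    -0.001 -1.   ] F [0.3 0.5 0.8] q [-1.28  0.69 -0.19  1.57  0.16  0.9  -0.22] op 1.00
(0.534, 0.064, 0.238, -144.4) d [ 0.5006  0.0007 -0.4283] w [1.000e-03 2.885e+00 2.000e-03]
```

Request:
arm_command --deltas '[{"dx":0.035,"dz":-0.03,"wy":0.19},{"dx":0.07,"dz":-0.06,"wy":0.38},{"dx":0.105,"dz":-0.09,"wy":0.57},{"dx":0.14,"dz":-0.12,"wy":0.76},{"dx":0.175,"dz":-0.15,"wy":0.95}]' --claw -1 --grip_force 20

```text
invalid input at $.deltas[0]: expected keys dx, dy, dz, wx, wy, wz
```

```bash
python3 -c "
from h import *
goto((.534,.064,.238,-144.4))"
```

```text
t 0.15 tip [0.1574 0.6044 0.2381] xaz -14.6 ydir [-0.    -0.001 -1.   ] F [0.3 0.5 0.8] q [-1.28  0.69 -0.19  1.57  0.16  0.9  -0.22] op 1.00
(0.534, 0.064, 0.238, -144.4) d [ 0.5006  0.0007 -0.4283] w [1.000e-03 2.885e+00 2.000e-03]
```

Request:
arm_command --deltas '[{"dx":0.035,"dy":0,"dz":-0.03,"wx":0,"wy":0.19,"wz":0},{"dx":0.07,"dy":0,"dz":-0.06,"wx":0,"wy":0.38,"wz":0},{"dx":0.105,"dy":0,"dz":-0.09,"wx":0,"wy":0.57,"wz":0},{"dx":0.14,"dy":0,"dz":-0.12,"wx":0,"wy":0.76,"wz":0},{"dx":0.175,"dy":0,"dz":-0.15,"wx":0,"wy":0.95,"wz":0}]' --claw -1 --grip_force 20

```text
clock: 0.65
tool_pos: [0.2898, 0.4139, 0.4047]
eef_rot: [-0.619, 0.341, -0.341, 0.619]
contact_force: [0.0, 0.7, -0.1]
opening: 0.567
```

```bash
python3 -c "
from h import *
goto((.534,.064,.238,-144.4))"
```

```text
t 0.65 tip [0.2898 0.4139 0.2387] xaz -57.7 ydir [ 0.  0. -1.] F [ 0.   0.7 -0.1] q [-1.05  0.53 -0.01  1.93  0.    0.68 -0.49] op 0.57
(0.534, 0.064, 0.238, -144.4) d [0.4262 0.0007 0.0194] w [-0.     1.927 -0.   ]
```

Request:
arm_command --deltas '[{"dx":0.045,"dy":0,"dz":0.002,"wx":0,"wy":0.19,"wz":0},{"dx":0.09,"dy":0,"dz":0.004,"wx":0,"wy":0.38,"wz":0},{"dx":0.135,"dy":0,"dz":0.006,"wx":0,"wy":0.57,"wz":0},{"dx":0.18,"dy":0,"dz":0.008,"wx":0,"wy":0.76,"wz":0},{"dx":0.225,"dy":0,"dz":0.01,"wx":0,"wy":0.95,"wz":0}]'

```text
clock: 1.15
tool_pos: [0.4196, 0.23, 0.4048]
eef_rot: [-0.452, 0.543, -0.543, 0.453]
contact_force: [0.9, 0.2, -0.4]
opening: 0.11
```

```bash
python3 -c "
from h import *
goto((.534,.064,.238,-144.4))"
```

```text
t 1.15 tip [0.4196 0.23   0.2388] xaz -100.4 ydir [-0.  0. -1.] F [ 0.9  0.2 -0.4] q [-0.72  0.51  0.19  2.01 -0.15  0.64 -0.62] op 0.11
(0.534, 0.064, 0.238, -144.4) d [0.1425 0.0007 0.1426] w [ 0.     0.977 -0.   ]
```

Request:
arm_command --deltas '[{"dx":0.03,"dy":0,"dz":0.03,"wx":0,"wy":0.19,"wz":0},{"dx":0.06,"dy":0,"dz":0.06,"wx":0,"wy":0.38,"wz":0},{"dx":0.09,"dy":0,"dz":0.09,"wx":0,"wy":0.57,"wz":0},{"dx":0.12,"dy":0,"dz":0.12,"wx":0,"wy":0.76,"wz":0},{"dx":0.143,"dy":0,"dz":0.143,"wx":0,"wy":0.95,"wz":0}]'

```text
clock: 1.65
tool_pos: [0.5356, 0.0631, 0.4047]
eef_rot: [0.222, -0.671, 0.671, -0.223]
contact_force: [-0.4, 0.6, 0.6]
opening: 0.0
```

```bash
python3 -c "
from h import *
goto((.534,.064,.238,-144.4))
print(cal('wrist'))
snap('wrist','w1.png')"
```

```text
t 1.65 tip [0.5357 0.063  0.2387] xaz -143.3 ydir [ 0.001 -0.001 -1.   ] F [-0.4  0.6  0.6] q [-0.43  0.6   0.38  1.84 -0.31  0.75 -0.81] op 0.00
(0.534, 0.064, 0.238, -144.4) d [ 0.0008  0.0007 -0.0017] w [-0.001  0.024 -0.   ]
{'vertical_fov': 60.1231019719653, 'cx': 279.02575028171117, 'cy': 205.7616495357981, 'R': array([[ 0.59816299, -0.80137344,  0.00128365],
       [-0.7601759 , -0.56690379,  0.31741565],
       [-0.25364077, -0.1908421 , -0.94828564]]), 't': array([-0.27076882,  0.39839933,  0.53825909])}
```

View pics/w1.png

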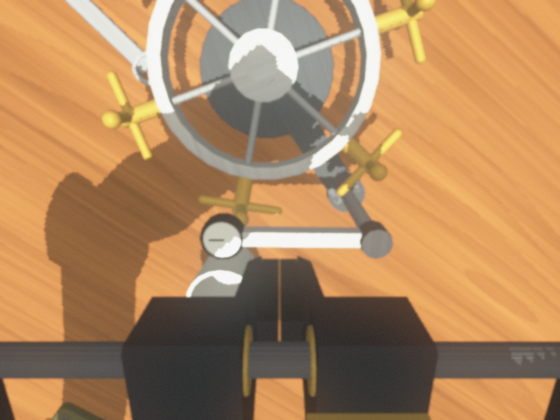

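```bash
python3 - <<'E'
from h import *
ct,cs,cw=cal('top'),cal('scene'),cal('wrist')
T=lambda u,v:(100+u/3,90+v/3)
S=lambda u,v:(200+u/3,150+v/3)
P={'dialtop':((488,468),(420,134),(222,238)),'pivtop':((651,355),(223,80),(375,243)),'b2':((301,431),(533,320),(112,120)),'b6':((608,288),(193,173),(375,172)),'hubtop':((414,271),(310,340),(264,62))}
for k,(a,b,w) in P.items():
    R=[ray(ct,*T(*a)),ray(cs,*S(*b)),ray(cw,*w)]
    print(k,*[(tri([R[i],R[j]])[0].round(4),round(tri([R[i],R[j]])[1],4)) for i,j in ((0,1),(0,2),(1,2))], tri(R)[0].round(4))
print('n1 arms', [onz(cw,u,v,.075).round(4) for u,v in ((200,201),(280,211))])
# predicted overlay
im=cv2.imread('pics/w1.png')
for a in range(0,360,5):
    p=hub+.09*np.array([np.cos(np.radians(a)),np.sin(np.radians(a))]); u,v=proj(cw,[*p,.087]); 
    if 0<=u<560 and 0<=v<420: cv2.circle(im,(int(u),int(v)),1,(0,0,255),-1)
for i in range(6):
    a=np.radians(205.5-60*i); e=np.array([np.cos(a),np.sin(a)]);t=np.array([-e[1],e[0]])
    for s in (-.038,0,.038):
        u,v=proj(cw,[*(hub+.118*e+s*t),.075]); cv2.circle(im,(int(round(u)),int(round(v))),2,(255,0,0),-1)
    u,v=proj(cw,[*(hub+.118*e),.109]); cv2.circle(im,(int(round(u)),int(round(v))),2,(0,255,0),-1)
cv2.imwrite('pics/w1o.png',im)
E
```

```text
dialtop (array([0.486 , 0.0796, 0.1275]), np.float64(0.0002)) (array([0.4869, 0.0768, 0.125 ]), np.float64(0.0032)) (array([0.4806, 0.0727, 0.1131]), np.float64(0.0021)) [0.4862 0.0773 0.125 ]
pivtop (array([ 0.5537, -0.0148,  0.1343]), np.float64(0.0009)) (array([ 0.5553, -0.0152,  0.1422]), np.float64(0.0031)) (array([ 0.5562, -0.0166,  0.137 ]), np.float64(0.0027)) [ 0.5551 -0.0157  0.1372]
b2 (array([0.5049, 0.1949, 0.0995]), np.float64(0.0014)) (array([0.5059, 0.1957, 0.0885]), np.float64(0.0003)) (array([0.5057, 0.1946, 0.0965]), np.float64(0.0029)) [0.5057 0.1945 0.0965]
b6 (array([0.595 , 0.0099, 0.1047]), np.float64(0.0007)) (array([0.5955, 0.01  , 0.1176]), np.float64(0.0024)) (array([0.5962, 0.0065, 0.104 ]), np.float64(0.0025)) [0.5959 0.0088 0.1072]
hubtop (array([0.6044, 0.1284, 0.0911]), np.float64(0.0001)) (array([0.6126, 0.1304, 0.0247]), np.float64(0.0039)) (array([0.6085, 0.126 , 0.0928]), np.float64(0.0048)) [0.607  0.1266 0.0911]
n1 arms [array([0.4844, 0.1032, 0.075 ]), array([0.5187, 0.0397, 0.075 ])]
```

View pics/w1o.png

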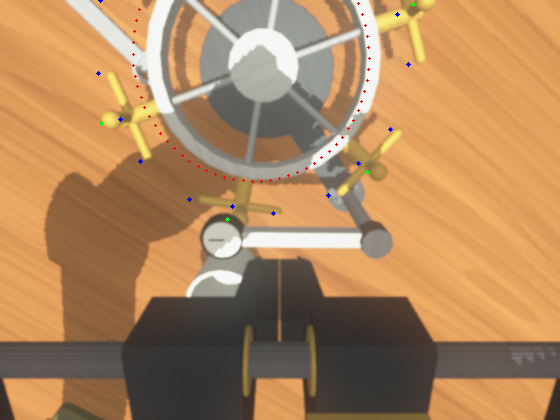

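```bash
python3 - <<'E'
from h import *
ct,cs,cw=cal('top'),cal('scene'),cal('wrist')
print(st()[2])
T=lambda u,v:(100+u/3,90+v/3)
S=lambda u,v:(200+u/3,150+v/3)
P={'dialtop':((488,468),(420,134),(222,238),.135),'pivtop':((651,355),(223,80),(375,243),.141),'b2':((301,431),(533,320),(112,120),.109),'b3':((219,253),(445,513),None,.109),'b4':((335,95),(205,523),None,.109),'b5':((521,110),(88,347),None,.109),'b6':((608,288),(193,173),(375,172),.109),'hubtop':((414,271),(310,340),(264,62),.103)}
for k,(a,b,w,z) in P.items():
    print(k,onz(ct,*T(*a),z)[:2].round(4),onz(cs,*S(*b),z)[:2].round(4),onz(cw,*w,z)[:2].round(4) if w else '')
# rim fit in wrist: white-ish rim
E
```

```text
t 1.70 tip [0.5389 0.0576 0.2392] xaz -144.0 ydir [ 0.005 -0.005 -1.   ] F [ 3.6 -3.9  0.2] q [-0.43  0.61  0.39  1.84 -0.31  0.75 -0.81] op 0.00
[0.53890613 0.05761155 0.2392352 ]
dialtop [0.486  0.0794] [0.4902 0.0829] [0.4926 0.075 ]
pivtop [ 0.5526 -0.0138] [ 0.5572 -0.0113] [ 0.5578 -0.0175]
b2 [0.5057 0.1923] [0.5086 0.1982] [0.5128 0.1897]
b3 [0.6117 0.2442] [0.6165 0.2478] 
b4 [0.7085 0.1767] [0.7128 0.1801] 
b5 [0.7009 0.0643] [0.7058 0.0663] 
b6 [0.5941 0.0105] [0.597  0.0117] [0.5975 0.006 ]
hubtop [0.6032 0.1274] [0.6082 0.1327] [0.6119 0.1223]
```

Request:
arm_command --deltas '[{"dx":0,"dy":0,"dz":0,"wx":0,"wy":0,"wz":0},{"dx":0,"dy":0,"dz":0,"wx":0,"wy":0,"wz":0},{"dx":0,"dy":0,"dz":0,"wx":0,"wy":0,"wz":0},{"dx":0,"dy":0,"dz":0,"wx":0,"wy":0,"wz":0},{"dx":0,"dy":0,"dz":0,"wx":0,"wy":0,"wz":0}]'

```text
clock: 2.2
tool_pos: [0.5342, 0.0666, 0.4047]
eef_rot: [-0.226, 0.67, -0.67, 0.226]
contact_force: [0.5, 0.8, -0.1]
opening: 0.007
```

```bash
python3 - <<'E'
from h import *
st();cw=cal('wrist')
im=snap('wrist','w2.png')[:,:,::-1].copy()
import json;json.dump({k:(v.tolist() if hasattr(v,'tolist') else v) for k,v in cw.items()},open('cw2.json','w'))
st()
for a in range(0,360,5):
    p=hub+.09*np.array([np.cos(np.radians(a)),np.sin(np.radians(a))]); u,v=proj(cw,[*p,.087]); 
    if 0<=u<560 and 0<=v<420: cv2.circle(im,(int(u),int(v)),1,(0,0,255),-1)
for i in range(6):
    a=np.radians(205.5-60*i); e=np.array([np.cos(a),np.sin(a)]);t=np.array([-e[1],e[0]])
    for s in (-.038,0,.038):
        u,v=proj(cw,[*(hub+.118*e+s*t),.075]); cv2.circle(im,(int(round(u)),int(round(v))),2,(255,0,0),-1)
    u,v=proj(cw,[*(hub+.118*e),.109]); cv2.circle(im,(int(round(u)),int(round(v))),2,(0,255,0),-1)
cv2.imwrite('pics/w2o.png',im)
E
```

```text
t 2.20 tip [0.5342 0.0667 0.2387] xaz -142.7 ydir [-0.     0.001 -1.   ] F [ 0.5  0.8 -0.1] q [-0.44  0.6   0.38  1.85 -0.31  0.75 -0.81] op 0.01
t 2.25 tip [0.5343 0.0664 0.2388] xaz -142.8 ydir [-0.  0. -1.] F [ 1.  -1.1  0.5] q [-0.44  0.6   0.38  1.85 -0.31  0.75 -0.81] op 0.01
```

View pics/w2o.png

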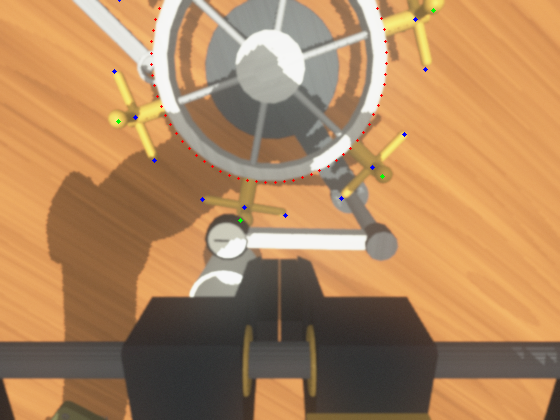

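```bash
cat >> h.py <<'E'
def gz(phi_deg,rho=.075,d=.016,z=.123):
    p=np.radians(phi_deg);u=np.array([np.cos(p),np.sin(p)]);n=np.array([-u[1],u[0]])
    q=piv+rho*u-d*n; return (*q.round(4),z,phi_deg-270)
E
python3 - <<'E'
from h import *
cw=json.load(open('cw2.json'))
p=onz(cw,381,244,.141);d=onz(cw,227,239,.135);print(p,d,np.degrees(np.arctan2(*(d-p)[1::-1])),np.linalg.norm((d-p)[:2]))
goto(gz(125,d=.03,z=.2),gz(125,d=.03),*[gz(125+k) for k in (6,10,20,30,40)])
E
```

```text
[ 0.55640653 -0.01092216  0.141     ] [0.48859081 0.08025435 0.135     ] 126.64131276838538 0.11363154835532979
t 2.25 tip [0.5343 0.0664 0.2388] xaz -142.8 ydir [-0.  0. -1.] F [ 1.  -1.1  0.5] q [-0.44  0.6   0.38  1.85 -0.31  0.75 -0.81] op 0.01
(np.float64(0.5353), np.float64(0.0638), 0.2, -145) d [0.0008 0.0388 0.0026] w [ 0.001  0.05  -0.   ]
(np.float64(0.5353), np.float64(0.0638), 0.123, -145) d [0.0008 0.1158 0.0027] w [ 0.001  0.05  -0.   ]
(np.float64(0.5166), np.float64(0.0523), 0.123, -139) d [0.0227 0.1158 0.0005] w [ 0.001 -0.084 -0.   ]
(np.float64(0.512), np.float64(0.0495), 0.123, -135) d [ 0.028   0.1158 -0.    ] w [ 0.001 -0.173 -0.   ]
(np.float64(0.5014), np.float64(0.0413), 0.123, -125) d [4.140e-02 1.158e-01 1.000e-04] w [ 0.001 -0.395 -0.   ]
(np.float64(0.4925), np.float64(0.0314), 0.123, -115) d [0.0545 0.1158 0.0026] w [ 0.    -0.617 -0.   ]
(np.float64(0.4854), np.float64(0.0201), 0.123, -105) d [0.067  0.1158 0.0073] w [ 0.    -0.839 -0.   ]
```

Request:
arm_command --deltas '[{"dx":0.001,"dy":0.03,"dz":0.002,"wx":0,"wy":0.03,"wz":0},{"dx":0.001,"dy":0.06,"dz":0.002,"wx":0,"wy":0.05,"wz":0},{"dx":0.001,"dy":0.09,"dz":0.002,"wx":0,"wy":0.05,"wz":0},{"dx":0.001,"dy":0.11,"dz":0.002,"wx":0,"wy":0.05,"wz":0},{"dx":0.001,"dy":0.115,"dz":0.002,"wx":0,"wy":0.05,"wz":0}]'

```text
clock: 2.75
tool_pos: [0.5342, 0.0638, 0.2878]
eef_rot: [-0.214, 0.675, -0.674, 0.211]
contact_force: [-1.0, -0.4, 0.3]
opening: 0.009
```

```bash
sed -i 's/piv=np.array.*/piv=np.array([.555,-.013])/' h.py; python3 - <<'E'
from h import *
goto(*[gz(125+k) for k in (0,6,13,20,27,34,40)])
snap('wrist','w3.png')
E
```

```text
t 2.75 tip [0.5336 0.0637 0.1218] xaz -145.1 ydir [-0.004 -0.    -1.   ] F [-1.  -0.4  0.3] q [-0.36  0.78  0.27  1.94 -0.42  0.48 -0.75] op 0.01
(np.float64(0.5251), np.float64(0.0576), 0.123, -145) d [ 0.011  -0.0012 -0.0002] w [ 0.003 -0.001  0.004]
(np.float64(0.5179), np.float64(0.0541), 0.123, -139) d [ 0.0189 -0.0011 -0.0014] w [ 0.003 -0.135  0.004]
(np.float64(0.51), np.float64(0.0491), 0.123, -132) d [ 0.0282 -0.0011 -0.0018] w [ 0.003 -0.29   0.004]
(np.float64(0.5027), np.float64(0.0431), 0.123, -125) d [ 0.0377 -0.0011 -0.0011] w [ 0.003 -0.446  0.004]
(np.float64(0.4963), np.float64(0.0363), 0.123, -118) d [ 0.0468 -0.0011  0.0008] w [ 0.004 -0.601  0.004]
(np.float64(0.4907), np.float64(0.0288), 0.123, -111) d [ 0.0557 -0.001   0.0037] w [ 0.004 -0.757  0.003]
(np.float64(0.4867), np.float64(0.0219), 0.123, -105) d [ 0.0629 -0.001   0.0071] w [ 0.004 -0.89   0.003]
```

View pics/w3.png

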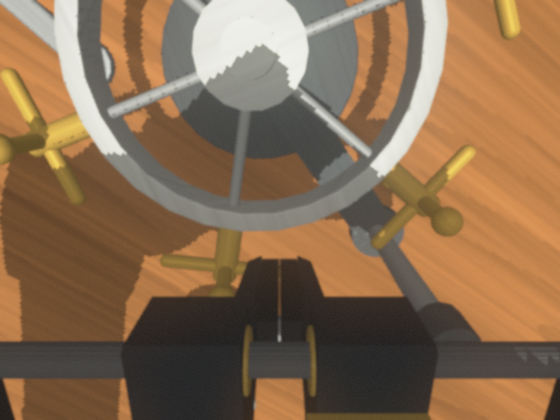

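Request:
arm_command --deltas '[{"dx":0.007,"dy":0,"dz":0,"wx":0,"wy":0,"wz":0},{"dx":0.013,"dy":0,"dz":-0.001,"wx":0,"wy":-0.06,"wz":0},{"dx":0.019,"dy":0,"dz":-0.001,"wx":0,"wy":-0.13,"wz":0},{"dx":0.028,"dy":0,"dz":-0.002,"wx":0,"wy":-0.29,"wz":0},{"dx":0.038,"dy":0,"dz":-0.001,"wx":0,"wy":-0.45,"wz":0}]'

```text
clock: 3.3
tool_pos: [0.5037, 0.0429, 0.2913]
eef_rot: [0.328, -0.625, 0.626, -0.331]
contact_force: [0.3, 1.1, -0.8]
opening: 0.007
```

```bash
python3 - <<'E'
from h import *
goto(*[gz(125+k) for k in (20,28,36,44,52,60)])
E
```

```text
t 3.30 tip [0.5045 0.0431 0.1253] xaz -124.5 ydir [ 0.004  0.001 -1.   ] F [ 0.3  1.1 -0.8] q [-0.27  0.73  0.16  2.04 -0.28  0.39 -0.49] op 0.01
(np.float64(0.5027), np.float64(0.0431), 0.123, -125) d [ 0.0005  0.0023 -0.001 ] w [-0.004  0.011 -0.004]
(np.float64(0.4954), np.float64(0.0353), 0.123, -117) d [ 0.011   0.0023 -0.0026] w [-0.004 -0.166 -0.004]
(np.float64(0.4893), np.float64(0.0265), 0.123, -109) d [ 0.0217  0.0022 -0.0026] w [-0.005 -0.344 -0.004]
(np.float64(0.4844), np.float64(0.017), 0.123, -101) d [ 0.0323  0.0022 -0.0013] w [-0.005 -0.522 -0.003]
(np.float64(0.4809), np.float64(0.0069), 0.123, -93) d [0.0426 0.0022 0.0016] w [-0.005 -0.7   -0.003]
(np.float64(0.4789), np.float64(-0.0036), 0.123, -85) d [0.0524 0.0021 0.0059] w [-0.005 -0.877 -0.003]
```

Request:
arm_command --deltas '[{"dx":0.011,"dy":0.001,"dz":-0.002,"wx":0,"wy":-0.17,"wz":0},{"dx":0.022,"dy":0.001,"dz":-0.002,"wx":0,"wy":-0.34,"wz":0},{"dx":0.032,"dy":0.001,"dz":-0.001,"wx":0,"wy":-0.52,"wz":0},{"dx":0.043,"dy":0.001,"dz":0.002,"wx":0,"wy":-0.7,"wz":0},{"dx":0.052,"dy":0.001,"dz":0.006,"wx":0,"wy":-0.88,"wz":0}]'

```text
clock: 3.8
tool_pos: [0.479, -0.0037, 0.2904]
eef_rot: [-0.521, 0.476, -0.478, 0.523]
contact_force: [0.8, 1.7, 0.4]
opening: 0.009
```

```bash
python3 - <<'E'
from h import *
goto(*[gz(125+k) for k in (60,68,76,83,86)])
snap('top','t4.png')
E
```

```text
t 3.80 tip [ 0.4798 -0.0037  0.1244] xaz -84.9 ydir [ 0.005  0.    -1.   ] F [0.8 1.7 0.4] q [-0.08  0.7  -0.01  2.11  0.03  0.33 -0.03] op 0.01
(np.float64(0.4789), np.float64(-0.0036), 0.123, -85) d [-0.0001  0.0014 -0.0001] w [-0.006  0.003  0.   ]
(np.float64(0.4783), np.float64(-0.0143), 0.123, -77) d [ 0.0105  0.0014 -0.0016] w [-0.006 -0.175  0.001]
(np.float64(0.4792), np.float64(-0.0249), 0.123, -69) d [ 0.0211  0.0014 -0.0017] w [-0.006 -0.353  0.001]
(np.float64(0.4813), np.float64(-0.0341), 0.123, -62) d [ 0.0305  0.0014 -0.0004] w [-0.006 -0.508  0.001]
(np.float64(0.4825), np.float64(-0.0379), 0.123, -59) d [0.0344 0.0014 0.0004] w [-0.006 -0.575  0.001]
```

View pics/t4.png

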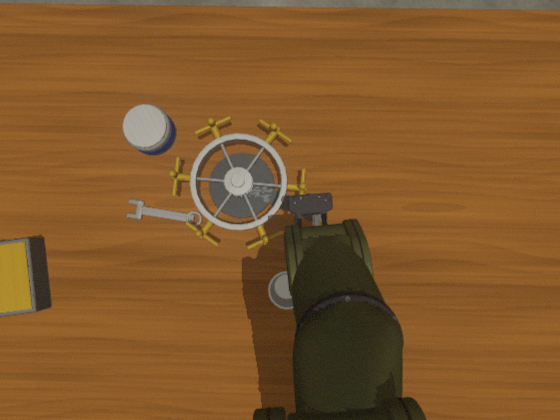

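The dial has left nipple 1 and nothing else has moved. I'll finish the swing.

Request:
arm_command --deltas '[{"dx":0.01,"dy":0.001,"dz":-0.001,"wx":0,"wy":-0.17,"wz":0},{"dx":0.021,"dy":0.001,"dz":-0.002,"wx":0,"wy":-0.35,"wz":0},{"dx":0.03,"dy":0.001,"dz":0,"wx":0,"wy":-0.5,"wz":0},{"dx":0.034,"dy":0.001,"dz":0,"wx":0,"wy":-0.57,"wz":0},{"dx":0.036,"dy":0.001,"dz":0,"wx":0,"wy":-0.6,"wz":0}]'

```text
clock: 4.35
tool_pos: [0.4816, -0.0396, 0.2887]
eef_rot: [-0.617, 0.344, -0.345, 0.618]
contact_force: [0.4, 1.7, 0.3]
opening: 0.008
```

```bash
cat >> h.py <<'E'
def nip(i,th,s,lift=0,flip=1,az1=205.5,w=.009,rad=.124,aw=.004):
    """tip-centre pose with the finger's lower right corner on the back of the pushed arm turned th deg; s along arm"""
    a=np.radians(az1-60*(i-1)); e=np.array([np.cos(a),np.sin(a)]);right=np.array([-e[1],e[0]])
    t=np.radians(th); lx=s*np.sin(t)-aw*np.cos(t); lz=s*np.cos(t)+aw*np.sin(t)
    q=hub+rad*e+right*(lx-w)
    xa=az1-60*(i-1)+90+(0 if flip>0 else 180); xa=(xa+180)%360-180
    return (*q.round(4),round(.075+lz+lift,4),xa)
E
python3 - <<'E'
from h import *
goto(nip(1,0,.028,.06),nip(1,0,.028,0))
snap('wrist','w5.png')
E
```

```text
t 4.35 tip [ 0.482  -0.0397  0.1227] xaz -58.3 ydir [ 0.002 -0.    -1.   ] F [0.4 1.7 0.3] q [ 0.07  0.71 -0.13  2.09  0.25  0.35  0.29] op 0.01
(np.float64(0.486), np.float64(0.0869), np.float64(0.163), -64.5) d [-0.1054 -0.0403  0.0702] w [-0.002  0.137  0.001]
(np.float64(0.486), np.float64(0.0869), np.float64(0.103), -64.5) d [-0.1054  0.0197  0.0701] w [-0.002  0.137  0.001]
```

View pics/w5.png

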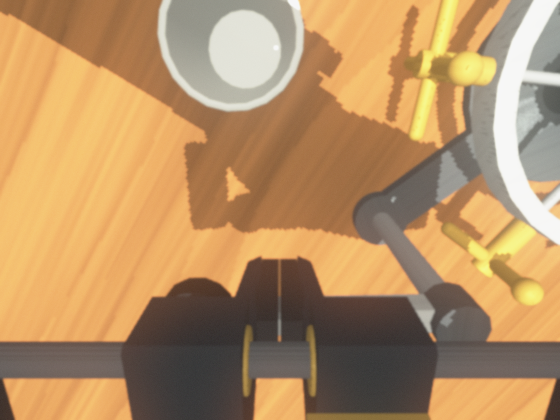

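Request:
arm_command --deltas '[{"dx":-0.012,"dy":0,"dz":0,"wx":0,"wy":0,"wz":0},{"dx":-0.025,"dy":-0.03,"dz":0.01,"wx":0,"wy":0.03,"wz":0},{"dx":-0.05,"dy":-0.065,"dz":0.03,"wx":0,"wy":0.07,"wz":0},{"dx":-0.085,"dy":-0.08,"dz":0.05,"wx":0,"wy":0.1,"wz":0},{"dx":-0.115,"dy":-0.08,"dz":0.07,"wx":0,"wy":0.137,"wz":0}]'

```text
clock: 4.9
tool_pos: [0.48, 0.0977, 0.3701]
eef_rot: [-0.597, 0.377, -0.379, 0.599]
contact_force: [0.2, 0.3, 0.0]
opening: 0.007
```

Request:
arm_command --deltas '[{"dx":0,"dy":0,"dz":0,"wx":0,"wy":0,"wz":0},{"dx":0,"dy":0,"dz":0,"wx":0,"wy":0,"wz":0},{"dx":0,"dy":0,"dz":0,"wx":0,"wy":0,"wz":0},{"dx":0,"dy":0,"dz":0,"wx":0,"wy":0,"wz":0},{"dx":0,"dy":0,"dz":0,"wx":0,"wy":0,"wz":0}]'

```text
clock: 5.4
tool_pos: [0.4804, 0.094, 0.3675]
eef_rot: [0.598, -0.378, 0.377, -0.598]
contact_force: [0.6, 0.2, 0.0]
opening: 0.001
```

```bash
cat >> h.py <<'E'
def overlay(f,az1=205.5):
    cw=cal('wrist'); im=snap('wrist',f)[:,:,::-1].copy()
    for a in range(0,360,5):
        p=hub+.09*np.array([np.cos(np.radians(a)),np.sin(np.radians(a))]); u,v=proj(cw,[*p,.087]); 
        if 0<=u<560 and 0<=v<420: cv2.circle(im,(int(u),int(v)),1,(0,0,255),-1)
    for i in range(6):
        a=np.radians(az1-60*i); e=np.array([np.cos(a),np.sin(a)]);t=np.array([-e[1],e[0]])
        for s in (-.034,0,.034):
            u,v=proj(cw,[*(hub+.118*e+s*t),.075]); cv2.circle(im,(int(round(u)),int(round(v))),2,(255,0,0),-1)
        u,v=proj(cw,[*(hub+.118*e),.109]); cv2.circle(im,(int(round(u)),int(round(v))),2,(0,255,0),-1)
    cv2.imwrite('pics/'+f,im)
E
python3 - <<'E'
from h import *
st(); overlay('w6.png')
snap('scene','s6.png')
snap('top','t6.png')
E
```

```text
t 5.40 tip [0.4803 0.0939 0.2015] xaz -64.5 ydir [-0.001 -0.001 -1.   ] F [0.6 0.2 0. ] q [-0.21  0.57 -0.12  2.01  0.12  0.57  0.03] op 0.00
```

View pics/w6.png

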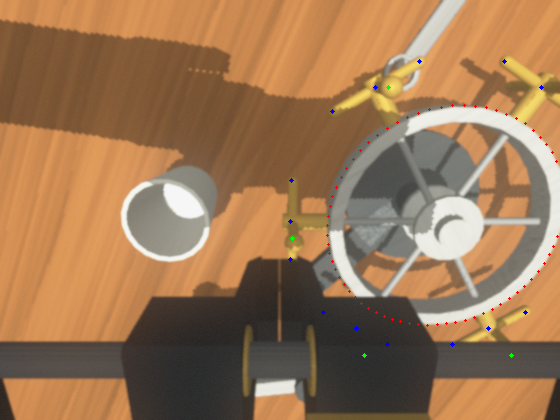

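View pics/s6.png

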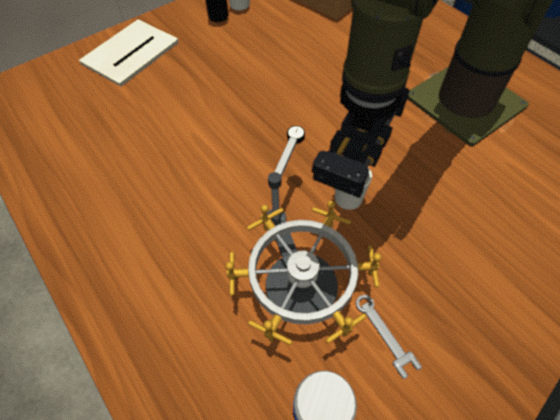

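```bash
python3 - <<'E'
from h import *
ct=cal('top')
d=onz(cal('scene'),296,133,.135)-onz(cal('scene'),275,181,.141);print('gauge az',np.degrees(np.arctan2(d[1],d[0]))%360-126)
goto(nip(1,0,.024,.05,aw=.016),nip(1,0,.024,0,aw=.016),nip(1,0,.024))
E
```

```text
gauge az 88.2848986595807
t 5.55 tip [0.4804 0.0946 0.2016] xaz -64.5 ydir [-0. -0. -1.] F [-0.6  0.6 -0.9] q [-0.21  0.57 -0.12  2.01  0.12  0.57  0.03] op 0.01
(np.float64(0.4808), np.float64(0.0977), np.float64(0.149), -64.5) d [-0.0027  0.0526  0.0016] w [ 0.  0. -0.]
(np.float64(0.4808), np.float64(0.0977), np.float64(0.099), -64.5) d [-0.0027  0.1026  0.0016] w [ 0.  0. -0.]
(np.float64(0.486), np.float64(0.0869), np.float64(0.099), -64.5) d [0.0093 0.1026 0.0017] w [ 0.  0. -0.]
```

Request:
arm_command --deltas '[{"dx":-0.003,"dy":0.03,"dz":0.002,"wx":0,"wy":0,"wz":0},{"dx":-0.003,"dy":0.055,"dz":0.002,"wx":0,"wy":0,"wz":0},{"dx":-0.003,"dy":0.08,"dz":0.002,"wx":0,"wy":0,"wz":0},{"dx":-0.003,"dy":0.095,"dz":0.002,"wx":0,"wy":0,"wz":0},{"dx":-0.003,"dy":0.102,"dz":0.002,"wx":0,"wy":0,"wz":0}]'

```text
clock: 6.05
tool_pos: [0.4807, 0.0985, 0.2644]
eef_rot: [0.599, -0.378, 0.376, -0.598]
contact_force: [0.8, 0.2, -0.8]
opening: 0.005
```

```bash
python3 - <<'E'
from h import *
goto(*[nip(1,t,.024) for t in (0,10,20,30,40)],*[nip(1,t,.026) for t in (50,60,70,80,90)])
snap('wrist','w7.png');snap('scene','s7.png')
im=cv2.imread('pics/s7.png')[150:320,200:420];cv2.imwrite('pics/s7z.png',cv2.resize(im,None,fx=3,fy=3))
E
```

```text
t 6.05 tip [0.4803 0.0984 0.0984] xaz -64.4 ydir [-0.002 -0.001 -1.   ] F [ 0.8  0.2 -0.8] q [-0.25  0.76 -0.07  2.08  0.16  0.3  -0.01] op 0.01
(np.float64(0.486), np.float64(0.0869), np.float64(0.099), -64.5) d [ 0.0128 -0.0006 -0.0002] w [ 0.003  0.002 -0.001]
(np.float64(0.4878), np.float64(0.083), np.float64(0.0993), -64.5) d [ 0.0171 -0.0009 -0.0003] w [ 0.003  0.002 -0.001]
(np.float64(0.4896), np.float64(0.0792), np.float64(0.0989), -64.5) d [ 0.0213 -0.0005 -0.0003] w [ 0.003  0.002 -0.001]
(np.float64(0.4914), np.float64(0.0755), np.float64(0.0978), -64.5) d [ 0.0254  0.0006 -0.0003] w [ 0.003  0.002 -0.001]
(np.float64(0.493), np.float64(0.0721), np.float64(0.096), -64.5) d [ 0.0292  0.0023 -0.0003] w [ 0.003  0.002 -0.001]
(np.float64(0.4952), np.float64(0.0676), np.float64(0.0948), -64.5) d [ 0.0342  0.0035 -0.0002] w [ 0.003  0.002 -0.001]
(np.float64(0.4965), np.float64(0.0647), np.float64(0.0915), -64.5) d [ 0.0373  0.0068 -0.0003] w [ 0.003  0.002 -0.001]
(np.float64(0.4976), np.float64(0.0624), np.float64(0.0877), -64.5) d [ 0.0399  0.0106 -0.0003] w [ 0.003  0.002 -0.001]
(np.float64(0.4984), np.float64(0.0608), np.float64(0.0835), -64.5) d [ 0.0417  0.0148 -0.0003] w [ 0.003  0.002 -0.001]
(np.float64(0.4989), np.float64(0.0598), np.float64(0.079), -64.5) d [ 0.0428  0.0193 -0.0002] w [ 0.003  0.002 -0.001]
```

View pics/w7.png

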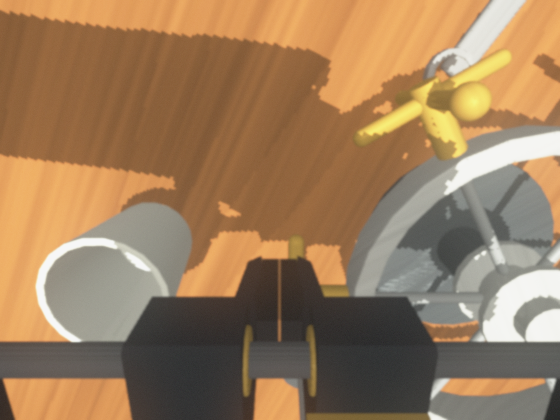

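View pics/s7z.png

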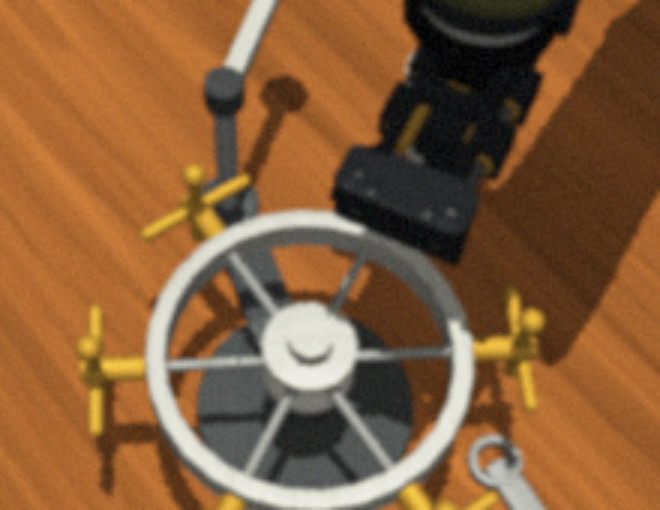

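Request:
arm_command --deltas '[{"dx":0.006,"dy":0,"dz":0,"wx":0,"wy":0,"wz":0},{"dx":0.012,"dy":0,"dz":0,"wx":0,"wy":0,"wz":0},{"dx":0.018,"dy":0,"dz":0,"wx":0,"wy":0,"wz":0},{"dx":0.024,"dy":0,"dz":0,"wx":0,"wy":0,"wz":0},{"dx":0.029,"dy":0.002,"dz":0,"wx":0,"wy":0,"wz":0}]'

```text
clock: 6.65
tool_pos: [0.4938, 0.0726, 0.264]
eef_rot: [-0.598, 0.377, -0.377, 0.599]
contact_force: [-0.3, 3.4, -0.1]
opening: 0.007
```

```bash
python3 - <<'E'
from h import *
goto(*[nip(1,t,.026) for t in (45,50,60,70,80,90)])
E
```

```text
t 6.65 tip [0.494  0.0727 0.098 ] xaz -64.4 ydir [ 0.001  0.001 -1.   ] F [-0.3  3.4 -0.1] q [-0.19  0.77 -0.08  2.06  0.18  0.32  0.03] op 0.01
(np.float64(0.4944), np.float64(0.0692), np.float64(0.0962), -64.5) d [ 0.0033  0.0018 -0.0009] w [-0.002  0.002 -0.001]
(np.float64(0.4952), np.float64(0.0676), np.float64(0.0948), -64.5) d [ 0.0051  0.0032 -0.0009] w [-0.002  0.002 -0.001]
(np.float64(0.4965), np.float64(0.0647), np.float64(0.0915), -64.5) d [ 0.0082  0.0065 -0.001 ] w [-0.002  0.002 -0.001]
(np.float64(0.4976), np.float64(0.0624), np.float64(0.0877), -64.5) d [ 0.0108  0.0103 -0.001 ] w [-0.002  0.002 -0.001]
(np.float64(0.4984), np.float64(0.0608), np.float64(0.0835), -64.5) d [ 0.0126  0.0145 -0.001 ] w [-0.002  0.002 -0.001]
(np.float64(0.4989), np.float64(0.0598), np.float64(0.079), -64.5) d [ 0.0137  0.019  -0.001 ] w [-0.002  0.002 -0.001]
```

Request:
arm_command --deltas '[{"dx":0.004,"dy":0.002,"dz":0,"wx":0,"wy":0,"wz":0},{"dx":0.007,"dy":0.005,"dz":0,"wx":0,"wy":0,"wz":0},{"dx":0.01,"dy":0.009,"dz":0,"wx":0,"wy":0,"wz":0},{"dx":0.012,"dy":0.012,"dz":0,"wx":0,"wy":0,"wz":0},{"dx":0.013,"dy":0.015,"dz":0,"wx":0,"wy":0,"wz":0}]'

```text
clock: 7.15
tool_pos: [0.4994, 0.0607, 0.2484]
eef_rot: [-0.598, 0.377, -0.377, 0.598]
contact_force: [-0.2, 1.3, 2.3]
opening: 0.006
```

```bash
python3 - <<'E'
from h import *
goto(*[nip(1,t,.026) for t in (80,90)])
E
```

```text
t 7.15 tip [0.4995 0.0607 0.0824] xaz -64.4 ydir [ 0.001 -0.    -1.   ] F [-0.2  1.3  2.3] q [-0.17  0.8  -0.08  2.05  0.19  0.29  0.05] op 0.01
(np.float64(0.4984), np.float64(0.0608), np.float64(0.0835), -64.5) d [-0.0006 -0.0011 -0.0009] w [-0.001  0.002  0.   ]
(np.float64(0.4989), np.float64(0.0598), np.float64(0.079), -64.5) d [ 0.0006  0.0034 -0.0008] w [-0.001  0.002  0.   ]
```

Request:
arm_command --deltas '[{"dx":0,"dy":0.001,"dz":0,"wx":0,"wy":0,"wz":0},{"dx":0,"dy":0.002,"dz":0,"wx":0,"wy":0,"wz":0},{"dx":0,"dy":0.003,"dz":0,"wx":0,"wy":0,"wz":0},{"dx":0,"dy":0.0035,"dz":0,"wx":0,"wy":0,"wz":0},{"dx":0,"dy":0.0035,"dz":0,"wx":0,"wy":0,"wz":0}]'

```text
clock: 7.65
tool_pos: [0.4995, 0.0604, 0.2454]
eef_rot: [-0.598, 0.377, -0.378, 0.598]
contact_force: [2.1, -1.0, 3.7]
opening: 0.004
```

```bash
python3 - <<'E'
from h import *
goto(*[nip(1,t,.026) for t in (80,90)])
E
```

```text
t 7.65 tip [0.4996 0.0603 0.0794] xaz -64.5 ydir [ 0.001 -0.001 -1.   ] F [ 2.1 -1.   3.7] q [-0.17  0.8  -0.07  2.06  0.19  0.29  0.04] op 0.00
(np.float64(0.4984), np.float64(0.0608), np.float64(0.0835), -64.5) d [-0.0008 -0.0041 -0.0008] w [-0.001  0.001  0.001]
(np.float64(0.4989), np.float64(0.0598), np.float64(0.079), -64.5) d [ 0.0003  0.0004 -0.0008] w [-0.001  0.001  0.001]
```

Next I'll lift straight up, then back off to look.

Request:
arm_command --deltas '[{"dx":0,"dy":-0.02,"dz":0,"wx":0,"wy":0,"wz":0},{"dx":0,"dy":-0.05,"dz":0,"wx":0,"wy":0,"wz":0},{"dx":0.01,"dy":-0.085,"dz":0,"wx":0,"wy":0,"wz":0},{"dx":0.02,"dy":-0.105,"dz":0,"wx":0,"wy":0,"wz":0},{"dx":0.02,"dy":-0.11,"dz":0,"wx":0,"wy":0,"wz":0}]'

```text
clock: 8.15
tool_pos: [0.5079, 0.0414, 0.3567]
eef_rot: [-0.598, 0.377, -0.378, 0.598]
contact_force: [-0.7, 0.1, -0.5]
opening: 0.007
```

```bash
python3 - <<'E'
from h import *
st(); overlay('w8.png'); snap('scene','s8.png')
im=cv2.imread('pics/s8.png')[150:320,200:420];cv2.imwrite('pics/s8z.png',cv2.resize(im,None,fx=3,fy=3))
goto(nip(2,0,.024,.09,aw=.025),nip(2,0,.024,0,aw=.016))
E
```

```text
t 8.15 tip [0.5082 0.0413 0.1907] xaz -64.6 ydir [ 0.002 -0.001 -1.   ] F [-0.7  0.1 -0.5] q [-0.08  0.61 -0.14  1.96  0.15  0.58  0.11] op 0.01
t 8.25 tip [0.507  0.0428 0.1891] xaz -64.4 ydir [-0.001  0.    -1.   ] F [ 0.2  0.3 -0.2] q [-0.08  0.61 -0.15  1.97  0.15  0.57  0.11] op 0.01
(np.float64(0.5206), np.float64(0.2268), np.float64(0.189), -124.5) d [-1.602e-01  1.000e-04  9.150e-02] w [ 1.000e-03  1.335e+00 -0.000e+00]
(np.float64(0.5155), np.float64(0.2193), np.float64(0.099), -124.5) d [-0.1556  0.0901  0.0837] w [ 1.000e-03  1.335e+00 -0.000e+00]
```

View pics/w8.png

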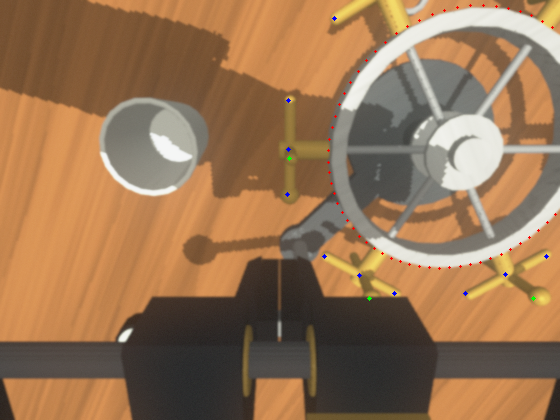

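View pics/s8z.png

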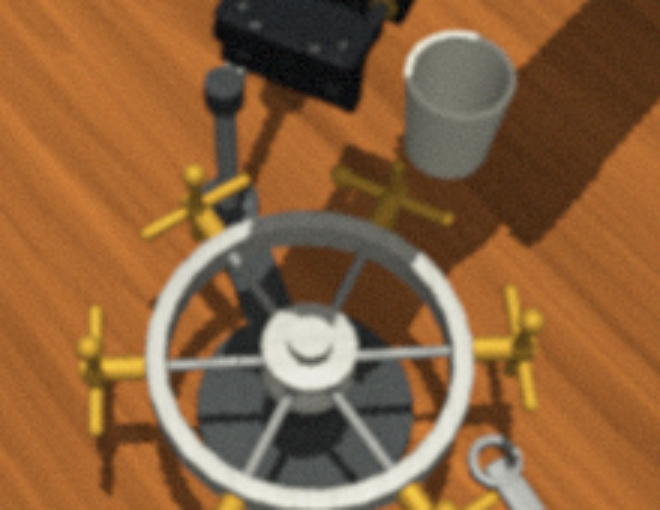

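Request:
arm_command --deltas '[{"dx":-0.032,"dy":0,"dz":0.018,"wx":0,"wy":0.18,"wz":0},{"dx":-0.064,"dy":0,"dz":0.036,"wx":0,"wy":0.36,"wz":0},{"dx":-0.096,"dy":0,"dz":0.054,"wx":0,"wy":0.54,"wz":0},{"dx":-0.128,"dy":0,"dz":0.072,"wx":0,"wy":0.72,"wz":0},{"dx":-0.16,"dy":0,"dz":0.091,"wx":0,"wy":0.9,"wz":0}]'

```text
clock: 8.75
tool_pos: [0.5193, 0.2283, 0.353]
eef_rot: [-0.431, 0.562, -0.561, 0.428]
contact_force: [-0.3, -0.2, -0.1]
opening: 0.006
```

Request:
arm_command --deltas '[{"dx":0,"dy":0,"dz":0,"wx":0,"wy":0.15,"wz":0},{"dx":0,"dy":0,"dz":0,"wx":0,"wy":0.3,"wz":0},{"dx":0,"dy":0,"dz":0,"wx":0,"wy":0.435,"wz":0},{"dx":0,"dy":0,"dz":0,"wx":0,"wy":0.435,"wz":0},{"dx":0,"dy":0,"dz":0,"wx":0,"wy":0.435,"wz":0}]'

```text
clock: 9.25
tool_pos: [0.5199, 0.2268, 0.3538]
eef_rot: [0.331, -0.625, 0.625, -0.329]
contact_force: [0.3, 0.2, 0.0]
opening: 0.007
```

```bash
python3 - <<'E'
from h import *
st(); overlay('w9.png')
goto(nip(2,0,.024,.0,aw=.016))
E
```

```text
t 9.25 tip [0.5194 0.2265 0.1878] xaz -124.3 ydir [-0.003 -0.002 -1.   ] F [0.3 0.2 0. ] q [-0.61  0.69  0.2   1.81 -0.21  0.67 -0.89] op 0.01
t 9.30 tip [0.5198 0.2265 0.1881] xaz -124.3 ydir [-0.002 -0.001 -1.   ] F [ 0.1 -0.   1. ] q [-0.61  0.69  0.2   1.81 -0.21  0.67 -0.89] op 0.01
(np.float64(0.5155), np.float64(0.2193), np.float64(0.099), -124.5) d [0.0085 0.0892 0.0004] w [0.001 0.004 0.003]
```

View pics/w9.png

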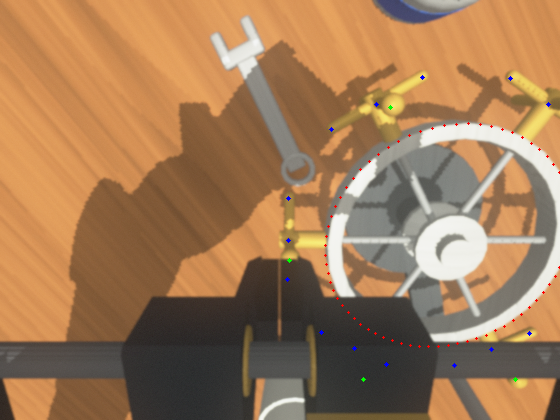

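Request:
arm_command --deltas '[{"dx":0.007,"dy":0.03,"dz":0,"wx":0,"wy":0,"wz":0},{"dx":0.007,"dy":0.055,"dz":0,"wx":0,"wy":0,"wz":0},{"dx":0.007,"dy":0.075,"dz":0,"wx":0,"wy":0,"wz":0},{"dx":0.007,"dy":0.086,"dz":0,"wx":0,"wy":0,"wz":0},{"dx":0.007,"dy":0.089,"dz":0,"wx":0,"wy":0,"wz":0}]'

```text
clock: 9.8
tool_pos: [0.5164, 0.2205, 0.265]
eef_rot: [-0.33, 0.626, -0.625, 0.329]
contact_force: [-0.6, 0.3, -0.0]
opening: 0.007
```

```bash
python3 - <<'E'
from h import *
goto(*[nip(2,t,.024) for t in (0,20,40)],*[nip(2,t,.026) for t in (50,60,70,80,90)])
E
```

```text
t 9.80 tip [0.516  0.2204 0.099 ] xaz -124.4 ydir [-0.002 -0.001 -1.   ] F [-0.6  0.3 -0. ] q [-0.57  0.82  0.15  1.88 -0.24  0.46 -0.85] op 0.01
(np.float64(0.5087), np.float64(0.2094), np.float64(0.099), -124.5) d [ 0.0135  0.     -0.0001] w [0.002 0.001 0.002]
(np.float64(0.5039), np.float64(0.2025), np.float64(0.0989), -124.5) d [ 0.0219  0.0002 -0.0001] w [0.002 0.001 0.002]
(np.float64(0.4994), np.float64(0.196), np.float64(0.096), -124.5) d [ 0.0298  0.0031 -0.0001] w [0.002 0.001 0.002]
(np.float64(0.4966), np.float64(0.1919), np.float64(0.0948), -124.5) d [ 0.0348  0.0043 -0.0001] w [0.002 0.001 0.002]
(np.float64(0.4948), np.float64(0.1892), np.float64(0.0915), -124.5) d [ 0.038   0.0076 -0.0001] w [0.002 0.001 0.002]
(np.float64(0.4933), np.float64(0.1871), np.float64(0.0877), -124.5) d [ 0.0406  0.0114 -0.0001] w [0.002 0.001 0.002]
(np.float64(0.4923), np.float64(0.1856), np.float64(0.0835), -124.5) d [ 0.0424  0.0156 -0.0001] w [0.002 0.001 0.002]
(np.float64(0.4917), np.float64(0.1847), np.float64(0.079), -124.5) d [ 0.0434  0.0201 -0.0001] w [0.002 0.001 0.002]
```

Request:
arm_command --deltas '[{"dx":0.006,"dy":0,"dz":0,"wx":0,"wy":0,"wz":0},{"dx":0.012,"dy":0,"dz":0,"wx":0,"wy":0,"wz":0},{"dx":0.018,"dy":0,"dz":0,"wx":0,"wy":0,"wz":0},{"dx":0.024,"dy":0.001,"dz":0,"wx":0,"wy":0,"wz":0},{"dx":0.03,"dy":0.003,"dz":0,"wx":0,"wy":0,"wz":0}]'

```text
clock: 10.3
tool_pos: [0.5001, 0.1961, 0.2639]
eef_rot: [-0.328, 0.626, -0.626, 0.331]
contact_force: [2.3, 3.2, -1.0]
opening: 0.005
```

```bash
python3 - <<'E'
from h import *
goto(*[nip(2,t,.026) for t in (50,60,70,80,90)])
E
```

```text
t 10.30 tip [0.5005 0.1963 0.0979] xaz -124.5 ydir [ 0.003  0.002 -1.   ] F [ 2.3  3.2 -1. ] q [-0.54  0.8   0.13  1.96 -0.24  0.4  -0.82] op 0.00
(np.float64(0.4966), np.float64(0.1919), np.float64(0.0948), -124.5) d [ 0.0054  0.0031 -0.0005] w [-0.002  0.001 -0.004]
(np.float64(0.4948), np.float64(0.1892), np.float64(0.0915), -124.5) d [ 0.0087  0.0063 -0.0005] w [-0.002  0.001 -0.004]
(np.float64(0.4933), np.float64(0.1871), np.float64(0.0877), -124.5) d [ 0.0112  0.0101 -0.0005] w [-0.002  0.001 -0.004]
(np.float64(0.4923), np.float64(0.1856), np.float64(0.0835), -124.5) d [ 0.0131  0.0143 -0.0005] w [-0.002  0.001 -0.004]
(np.float64(0.4917), np.float64(0.1847), np.float64(0.079), -124.5) d [ 0.0142  0.0188 -0.0005] w [-0.002  0.001 -0.004]
```

Request:
arm_command --deltas '[{"dx":0.004,"dy":0.002,"dz":0,"wx":0,"wy":0,"wz":0},{"dx":0.007,"dy":0.005,"dz":0,"wx":0,"wy":0,"wz":0},{"dx":0.01,"dy":0.008,"dz":0,"wx":0,"wy":0,"wz":0},{"dx":0.012,"dy":0.012,"dz":0,"wx":0,"wy":0,"wz":0},{"dx":0.013,"dy":0.015,"dz":0,"wx":0,"wy":0,"wz":0}]'

```text
clock: 10.8
tool_pos: [0.4925, 0.1849, 0.2479]
eef_rot: [0.329, -0.626, 0.626, -0.329]
contact_force: [2.9, 2.0, 1.3]
opening: -0.001
```

```bash
python3 - <<'E'
from h import *
goto(nip(2,90,.026))
E
```

```text
t 10.80 tip [0.4926 0.1848 0.0819] xaz -124.5 ydir [ 0. -0. -1.] F [2.9 2.  1.3] q [-0.51  0.82  0.11  1.99 -0.24  0.34 -0.81] op -0.00
(np.float64(0.4917), np.float64(0.1847), np.float64(0.079), -124.5) d [ 0.0006  0.0029 -0.0006] w [-0.001 -0.    -0.   ]
```

Request:
arm_command --deltas '[{"dx":0,"dy":0.001,"dz":0,"wx":0,"wy":0,"wz":0},{"dx":0,"dy":0.002,"dz":0,"wx":0,"wy":0,"wz":0},{"dx":0,"dy":0.003,"dz":0,"wx":0,"wy":0,"wz":0},{"dx":0,"dy":0.003,"dz":0,"wx":0,"wy":0,"wz":0},{"dx":0,"dy":0.003,"dz":0,"wx":0,"wy":0,"wz":0}]'

```text
clock: 11.3
tool_pos: [0.4921, 0.1847, 0.2451]
eef_rot: [0.33, -0.626, 0.626, -0.329]
contact_force: [0.6, -1.2, 2.1]
opening: 0.009
```

Request:
arm_command --deltas '[{"dx":0,"dy":-0.015,"dz":0,"wx":0,"wy":0,"wz":0},{"dx":0,"dy":-0.04,"dz":0,"wx":0,"wy":0,"wz":0},{"dx":-0.015,"dy":-0.065,"dz":0,"wx":0,"wy":0,"wz":0},{"dx":-0.035,"dy":-0.075,"dz":0,"wx":0,"wy":0,"wz":0},{"dx":-0.04,"dy":-0.075,"dz":0,"wx":0,"wy":0,"wz":0}]'

```text
clock: 11.8
tool_pos: [0.5153, 0.2203, 0.3212]
eef_rot: [-0.329, 0.626, -0.625, 0.331]
contact_force: [0.5, 0.5, -0.9]
opening: 0.006
```

```bash
python3 - <<'E'
from h import *
st(); overlay('w10.png'); snap('scene','s10.png')
im=cv2.imread('pics/s10.png')[150:370,200:460];cv2.imwrite('pics/s10z.png',cv2.resize(im,None,fx=2.7,fy=2.7))
goto(nip(2,0,.024,.0,aw=.016))
E
```

```text
t 11.80 tip [0.5156 0.2207 0.1552] xaz -124.3 ydir [ 0.002  0.002 -1.   ] F [ 0.5  0.5 -0.9] q [-0.59  0.73  0.18  1.85 -0.22  0.57 -0.87] op 0.01
t 11.90 tip [0.5138 0.2187 0.1534] xaz -124.4 ydir [-0.002 -0.    -1.   ] F [-0.4  0.2 -0.5] q [-0.59  0.73  0.18  1.86 -0.22  0.57 -0.87] op 0.01
(np.float64(0.5155), np.float64(0.2193), np.float64(0.099), -124.5) d [-0.0013  0.0544  0.0008] w [0.002 0.002 0.002]
```

View pics/w10.png

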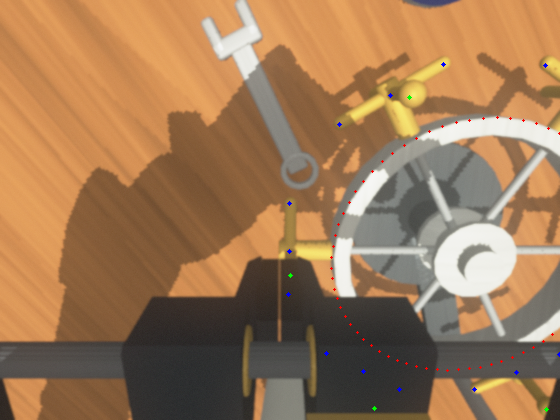

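View pics/s10z.png

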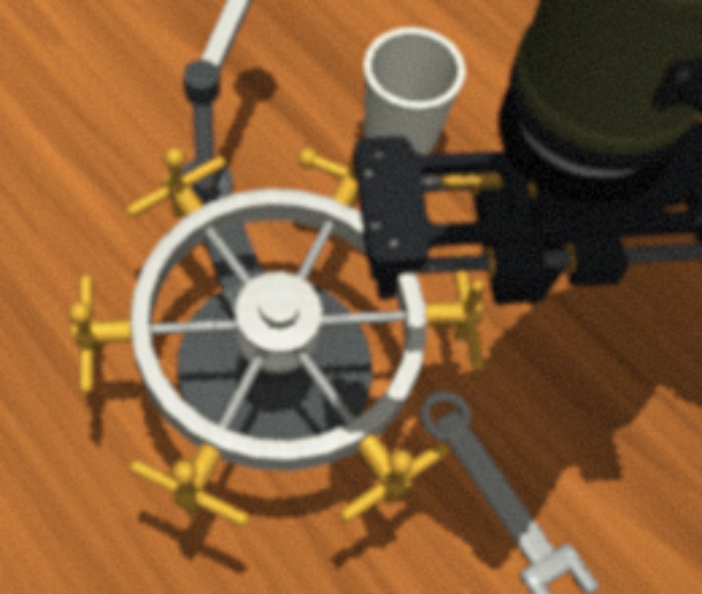

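Request:
arm_command --deltas '[{"dx":0,"dy":0.02,"dz":0,"wx":0,"wy":0,"wz":0},{"dx":0,"dy":0.04,"dz":0,"wx":0,"wy":0,"wz":0},{"dx":0,"dy":0.05,"dz":0,"wx":0,"wy":0,"wz":0},{"dx":0,"dy":0.054,"dz":0,"wx":0,"wy":0,"wz":0},{"dx":0,"dy":0.054,"dz":0,"wx":0,"wy":0,"wz":0}]'

```text
clock: 12.4
tool_pos: [0.5146, 0.2177, 0.2655]
eef_rot: [-0.33, 0.626, -0.626, 0.328]
contact_force: [-0.7, 0.4, -0.2]
opening: 0.006
```

```bash
python3 - <<'E'
from h import *
goto(nip(2,0,.024),nip(2,40,.024),nip(2,50,.026))
E
```

```text
t 12.40 tip [0.5143 0.2175 0.0995] xaz -124.5 ydir [-0.002 -0.001 -1.   ] F [-0.7  0.4 -0.2] q [-0.57  0.82  0.15  1.89 -0.24  0.46 -0.85] op 0.01
(np.float64(0.5087), np.float64(0.2094), np.float64(0.099), -124.5) d [ 0.0102  0.0006 -0.0002] w [ 0.001 -0.     0.002]
(np.float64(0.4994), np.float64(0.196), np.float64(0.096), -124.5) d [ 0.0265  0.0036 -0.0003] w [ 0.001 -0.     0.002]
(np.float64(0.4966), np.float64(0.1919), np.float64(0.0948), -124.5) d [ 0.0314  0.0048 -0.0002] w [ 0.001 -0.     0.002]
```

Request:
arm_command --deltas '[{"dx":0.006,"dy":0,"dz":0,"wx":0,"wy":0,"wz":0},{"dx":0.012,"dy":0,"dz":0,"wx":0,"wy":0,"wz":0},{"dx":0.018,"dy":0.001,"dz":0,"wx":0,"wy":0,"wz":0},{"dx":0.023,"dy":0.002,"dz":0,"wx":0,"wy":0,"wz":0},{"dx":0.028,"dy":0.004,"dz":0,"wx":0,"wy":0,"wz":0}]'

```text
clock: 12.9
tool_pos: [0.4997, 0.1952, 0.2627]
eef_rot: [0.328, -0.626, 0.626, -0.331]
contact_force: [2.4, 3.1, -0.1]
opening: 0.006
```

```bash
python3 - <<'E'
from h import *
goto(*[nip(2,t,.026) for t in (50,60,70,80,90)])
E
```

```text
t 12.90 tip [0.5002 0.1955 0.0967] xaz -124.5 ydir [ 0.003  0.001 -1.   ] F [ 2.4  3.1 -0.1] q [-0.53  0.8   0.13  1.96 -0.24  0.39 -0.82] op 0.01
(np.float64(0.4966), np.float64(0.1919), np.float64(0.0948), -124.5) d [ 0.0045  0.0019 -0.0007] w [-0.002  0.001 -0.004]
(np.float64(0.4948), np.float64(0.1892), np.float64(0.0915), -124.5) d [ 0.0078  0.0052 -0.0006] w [-0.002  0.001 -0.004]
(np.float64(0.4933), np.float64(0.1871), np.float64(0.0877), -124.5) d [ 0.0104  0.009  -0.0007] w [-0.002  0.001 -0.004]
(np.float64(0.4923), np.float64(0.1856), np.float64(0.0835), -124.5) d [ 0.0122  0.0132 -0.0007] w [-0.002  0.001 -0.004]
(np.float64(0.4917), np.float64(0.1847), np.float64(0.079), -124.5) d [ 0.0133  0.0177 -0.0007] w [-0.002  0.001 -0.004]
```

Request:
arm_command --deltas '[{"dx":0.004,"dy":0.002,"dz":0,"wx":0,"wy":0,"wz":0},{"dx":0.007,"dy":0.005,"dz":0,"wx":0,"wy":0,"wz":0},{"dx":0.01,"dy":0.008,"dz":0,"wx":0,"wy":0,"wz":0},{"dx":0.012,"dy":0.012,"dz":0,"wx":0,"wy":0,"wz":0},{"dx":0.013,"dy":0.015,"dz":0,"wx":0,"wy":0,"wz":0}]'

```text
clock: 13.4
tool_pos: [0.4915, 0.1839, 0.2468]
eef_rot: [0.33, -0.626, 0.626, -0.329]
contact_force: [1.5, 1.0, 2.4]
opening: 0.008
```

```bash
python3 - <<'E'
from h import *
goto(nip(2,90,.026))
E
```

```text
t 13.40 tip [0.4913 0.1838 0.0808] xaz -124.5 ydir [-0.001 -0.001 -1.   ] F [1.5 1.  2.4] q [-0.51  0.82  0.11  2.   -0.25  0.34 -0.81] op 0.01
(np.float64(0.4917), np.float64(0.1847), np.float64(0.079), -124.5) d [-0.0007  0.0018 -0.0002] w [ 0.001 -0.     0.001]
```

Request:
arm_command --deltas '[{"dx":0,"dy":0.001,"dz":0,"wx":0,"wy":0,"wz":0},{"dx":0,"dy":0.002,"dz":0,"wx":0,"wy":0,"wz":0},{"dx":0,"dy":0.002,"dz":0,"wx":0,"wy":0,"wz":0},{"dx":0,"dy":0.002,"dz":0,"wx":0,"wy":0,"wz":0},{"dx":0,"dy":0.002,"dz":0,"wx":0,"wy":0,"wz":0}]'

```text
clock: 13.9
tool_pos: [0.4913, 0.184, 0.245]
eef_rot: [0.33, -0.626, 0.626, -0.329]
contact_force: [-0.5, -1.3, 1.7]
opening: 0.01
```

Request:
arm_command --deltas '[{"dx":0,"dy":-0.015,"dz":0,"wx":0,"wy":0,"wz":0},{"dx":0,"dy":-0.04,"dz":0,"wx":0,"wy":0,"wz":0},{"dx":0,"dy":-0.08,"dz":0,"wx":0,"wy":0,"wz":0},{"dx":0.025,"dy":-0.1,"dz":0,"wx":0,"wy":0,"wz":0},{"dx":0.035,"dy":-0.1,"dz":0,"wx":0,"wy":0,"wz":0}]'

```text
clock: 14.4
tool_pos: [0.4715, 0.1546, 0.3473]
eef_rot: [0.328, -0.626, 0.626, -0.33]
contact_force: [-0.0, -0.0, -0.4]
opening: 0.002
```

```bash
python3 - <<'E'
from h import *
st(); overlay('w11.png'); snap('scene','s11.png')
im=cv2.imread('pics/s11.png')[150:370,200:460];cv2.imwrite('pics/s11z.png',cv2.resize(im,None,fx=2.7,fy=2.7))
ct=cal('top');print('tin',onz(ct,148,128,.08))
goto(nip(3,0,.024,.09,flip=-1,aw=.025),nip(3,0,.024,.0,aw=.016,flip=-1))
E
```

```text
t 14.40 tip [0.4719 0.1547 0.1813] xaz -124.5 ydir [ 0.003  0.001 -1.   ] F [-0.  -0.  -0.4] q [-0.52  0.62  0.17  2.02 -0.21  0.51 -0.8 ] op 0.00
tin [0.70107314 0.29926679 0.08      ]
t 14.50 tip [0.4707 0.1544 0.1791] xaz -124.6 ydir [-0.002 -0.001 -1.   ] F [ 0.5  0.3 -0.3] q [-0.52  0.63  0.17  2.02 -0.21  0.51 -0.8 ] op 0.01
(np.float64(0.6471), np.float64(0.2495), np.float64(0.189), -4.5) d [-0.1782 -0.0103  0.0911] w [ 0.003 -2.668 -0.   ]
(np.float64(0.6382), np.float64(0.2502), np.float64(0.099), -4.5) d [-0.1738  0.0797  0.0835] w [ 0.003 -2.668 -0.   ]
```

View pics/w11.png

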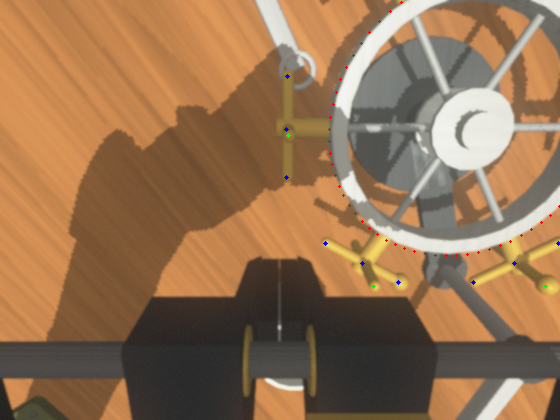

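View pics/s11z.png

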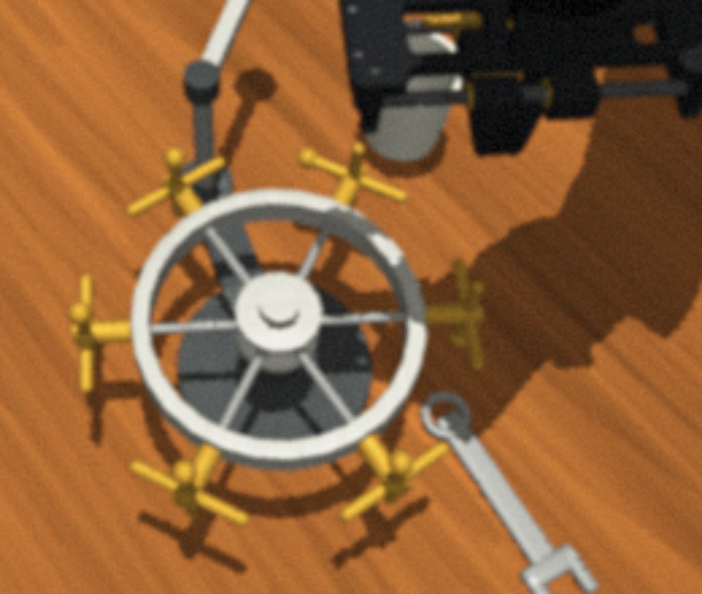

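```bash
python3 - <<'E'
from h import *
goto(nip(3,0,.024,.09,aw=.025),nip(3,0,.024,.0,aw=.016))
E
```

```text
t 14.50 tip [0.4707 0.1544 0.1791] xaz -124.6 ydir [-0.002 -0.001 -1.   ] F [ 0.5  0.3 -0.3] q [-0.52  0.63  0.17  2.02 -0.21  0.51 -0.8 ] op 0.01
(np.float64(0.6471), np.float64(0.2495), np.float64(0.189), 175.5) d [-0.1782 -0.0103  0.0911] w [0.    1.332 0.002]
(np.float64(0.6382), np.float64(0.2502), np.float64(0.099), 175.5) d [-0.1738  0.0797  0.0835] w [0.    1.332 0.002]
```

Request:
arm_command --deltas '[{"dx":-0.035,"dy":-0.004,"dz":0.018,"wx":0,"wy":0.18,"wz":0},{"dx":-0.07,"dy":-0.008,"dz":0.036,"wx":0,"wy":0.36,"wz":0},{"dx":-0.105,"dy":-0.01,"dz":0.054,"wx":0,"wy":0.54,"wz":0},{"dx":-0.14,"dy":-0.01,"dz":0.072,"wx":0,"wy":0.72,"wz":0},{"dx":-0.178,"dy":-0.01,"dz":0.091,"wx":0,"wy":0.9,"wz":0}]'

```text
clock: 15.0
tool_pos: [0.6486, 0.2527, 0.3531]
eef_rot: [0.092, -0.701, 0.701, -0.09]
contact_force: [0.9, 0.0, -0.5]
opening: 0.003
```

Request:
arm_command --deltas '[{"dx":0,"dy":0,"dz":0,"wx":0,"wy":0.15,"wz":0},{"dx":0,"dy":0,"dz":0,"wx":0,"wy":0.3,"wz":0},{"dx":0,"dy":0,"dz":0,"wx":0,"wy":0.43,"wz":0},{"dx":0,"dy":0,"dz":0,"wx":0,"wy":0.43,"wz":0},{"dx":0,"dy":0,"dz":0,"wx":0,"wy":0.43,"wz":0}]'

```text
clock: 15.5
tool_pos: [0.6476, 0.2515, 0.3535]
eef_rot: [-0.025, -0.706, 0.707, 0.026]
contact_force: [0.2, -0.2, -0.4]
opening: 0.004
```

```bash
python3 - <<'E'
from h import *
st(); overlay('w12.png')
goto(nip(3,0,.024,.0,aw=.016))
E
```

```text
t 15.50 tip [0.6472 0.2514 0.1875] xaz 175.8 ydir [-0.002 -0.001 -1.   ] F [ 0.2 -0.2 -0.4] q [-0.68  0.9   0.52  1.4  -0.49  0.98 -1.69] op 0.00
t 15.55 tip [0.6473 0.2512 0.188 ] xaz 175.8 ydir [-0.002 -0.    -1.   ] F [-0.2  0.  -1. ] q [-0.68  0.9   0.52  1.4  -0.49  0.98 -1.69] op 0.00
(np.float64(0.6382), np.float64(0.2502), np.float64(0.099), 175.5) d [0.0092 0.089  0.0017] w [-0.     0.007  0.002]
```

View pics/w12.png

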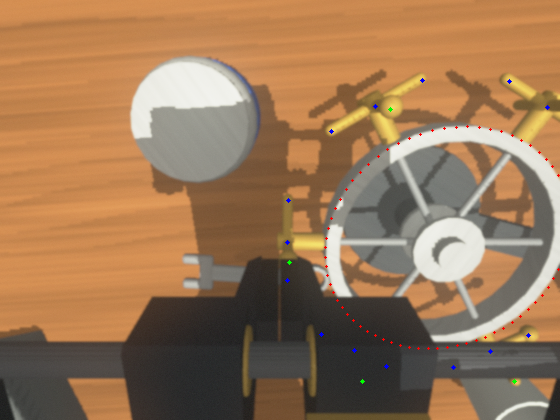

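Request:
arm_command --deltas '[{"dx":0.008,"dy":0.03,"dz":0.001,"wx":0,"wy":0,"wz":0},{"dx":0.008,"dy":0.055,"dz":0.001,"wx":0,"wy":0,"wz":0},{"dx":0.008,"dy":0.075,"dz":0.001,"wx":0,"wy":0,"wz":0},{"dx":0.008,"dy":0.086,"dz":0.001,"wx":0,"wy":0,"wz":0},{"dx":0.008,"dy":0.089,"dz":0.001,"wx":0,"wy":0,"wz":0}]'

```text
clock: 16.05
tool_pos: [0.6394, 0.2504, 0.2648]
eef_rot: [-0.026, -0.706, 0.707, 0.027]
contact_force: [-0.3, -0.9, 0.2]
opening: 0.003
```

```bash
python3 - <<'E'
from h import *
goto(nip(3,0,.024),nip(3,40,.024),nip(3,50,.026))
E
```

```text
t 16.05 tip [0.639  0.2503 0.0988] xaz 175.7 ydir [-0.002 -0.    -1.   ] F [-0.3 -0.9  0.2] q [-0.66  0.99  0.46  1.48 -0.55  0.8  -1.64] op 0.00
(np.float64(0.6262), np.float64(0.2511), np.float64(0.099), 175.5) d [ 0.0132 -0.0001  0.0003] w [-0.001  0.005  0.003]
(np.float64(0.6099), np.float64(0.2524), np.float64(0.096), 175.5) d [0.0296 0.0029 0.0002] w [-0.001  0.005  0.003]
(np.float64(0.6049), np.float64(0.2528), np.float64(0.0948), 175.5) d [0.0346 0.0041 0.0002] w [-0.001  0.005  0.003]
```

Request:
arm_command --deltas '[{"dx":0.006,"dy":0,"dz":0,"wx":0,"wy":0,"wz":0},{"dx":0.012,"dy":0,"dz":0,"wx":0,"wy":0,"wz":0},{"dx":0.018,"dy":0,"dz":0,"wx":0,"wy":0,"wz":0},{"dx":0.024,"dy":0.001,"dz":0,"wx":0,"wy":0,"wz":0},{"dx":0.03,"dy":0.003,"dz":0,"wx":0,"wy":0,"wz":0}]'

```text
clock: 16.55
tool_pos: [0.6101, 0.2525, 0.2642]
eef_rot: [0.028, 0.707, -0.706, -0.026]
contact_force: [3.4, -0.9, -0.7]
opening: 0.011
```

```bash
python3 - <<'E'
from h import *
goto(*[nip(3,t,.026) for t in (50,60,70,80,90)])
E
```

```text
t 16.55 tip [0.6106 0.2525 0.0982] xaz 175.7 ydir [ 0.003  0.    -1.   ] F [ 3.4 -0.9 -0.7] q [-0.69  0.96  0.45  1.58 -0.56  0.73 -1.63] op 0.01
(np.float64(0.6049), np.float64(0.2528), np.float64(0.0948), 175.5) d [0.0052 0.0034 0.0001] w [ 0.001  0.004 -0.004]
(np.float64(0.6017), np.float64(0.253), np.float64(0.0915), 175.5) d [0.0084 0.0067 0.0001] w [ 0.001  0.004 -0.004]
(np.float64(0.5992), np.float64(0.2532), np.float64(0.0877), 175.5) d [0.011  0.0105 0.0001] w [ 0.001  0.004 -0.004]
(np.float64(0.5974), np.float64(0.2534), np.float64(0.0835), 175.5) d [0.0128 0.0147 0.0001] w [ 0.001  0.004 -0.004]
(np.float64(0.5963), np.float64(0.2535), np.float64(0.079), 175.5) d [0.0139 0.0192 0.0001] w [ 0.001  0.004 -0.004]
```

Request:
arm_command --deltas '[{"dx":0.004,"dy":0.002,"dz":0,"wx":0,"wy":0,"wz":0},{"dx":0.007,"dy":0.005,"dz":0,"wx":0,"wy":0,"wz":0},{"dx":0.01,"dy":0.008,"dz":0,"wx":0,"wy":0,"wz":0},{"dx":0.012,"dy":0.012,"dz":0,"wx":0,"wy":0,"wz":0},{"dx":0.013,"dy":0.015,"dz":0,"wx":0,"wy":0,"wz":0}]'

```text
clock: 17.05
tool_pos: [0.5966, 0.2538, 0.2478]
eef_rot: [0.027, 0.707, -0.707, -0.027]
contact_force: [2.7, -1.3, 2.7]
opening: 0.004
```

```bash
python3 - <<'E'
from h import *
goto(nip(3,90,.026))
E
```

```text
t 17.05 tip [0.5965 0.2538 0.0818] xaz 175.7 ydir [-0.001  0.    -1.   ] F [ 2.7 -1.3  2.7] q [-0.7   0.97  0.43  1.62 -0.58  0.68 -1.62] op 0.00
(np.float64(0.5963), np.float64(0.2535), np.float64(0.079), 175.5) d [0.0003 0.0028 0.0003] w [0.    0.004 0.001]
```

Request:
arm_command --deltas '[{"dx":0,"dy":0.001,"dz":0,"wx":0,"wy":0,"wz":0},{"dx":0,"dy":0.002,"dz":0,"wx":0,"wy":0,"wz":0},{"dx":0,"dy":0.003,"dz":0,"wx":0,"wy":0,"wz":0},{"dx":0,"dy":0.003,"dz":0,"wx":0,"wy":0,"wz":0},{"dx":0,"dy":0.003,"dz":0,"wx":0,"wy":0,"wz":0}]'

```text
clock: 17.55
tool_pos: [0.5963, 0.2538, 0.245]
eef_rot: [0.026, 0.707, -0.707, -0.027]
contact_force: [-0.4, 0.4, 3.7]
opening: 0.007
```

Request:
arm_command --deltas '[{"dx":0,"dy":-0.015,"dz":0,"wx":0,"wy":0,"wz":0},{"dx":0,"dy":-0.04,"dz":0,"wx":0,"wy":0,"wz":0},{"dx":0.01,"dy":-0.08,"dz":0,"wx":0,"wy":0,"wz":0},{"dx":0.035,"dy":-0.11,"dz":0,"wx":0,"wy":0,"wz":0},{"dx":0.05,"dy":-0.11,"dz":0,"wx":0,"wy":0,"wz":0}]'

```text
clock: 18.05
tool_pos: [0.5474, 0.2574, 0.36]
eef_rot: [0.029, 0.708, -0.705, -0.025]
contact_force: [-0.5, -0.1, -0.4]
opening: 0.004
```

```bash
python3 - <<'E'
from h import *
st(); overlay('w13.png'); st()
E
```

```text
t 18.05 tip [0.5485 0.258  0.194 ] xaz 175.6 ydir [ 0.007  0.003 -1.   ] F [-0.5 -0.1 -0.4] q [-0.8   0.78  0.53  1.7  -0.51  0.8  -1.68] op 0.00
t 18.10 tip [0.5446 0.2585 0.1919] xaz 175.7 ydir [-0.     0.003 -1.   ] F [-3.2 -0.1  0.5] q [-0.8   0.78  0.52  1.71 -0.51  0.8  -1.68] op 0.00
```

View pics/w13.png

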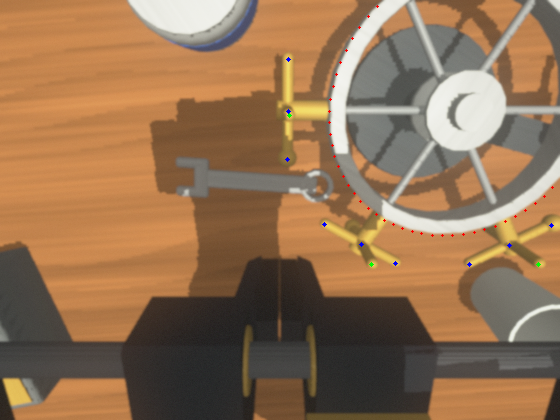

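Request:
arm_command --deltas '[{"dx":0.03,"dy":-0.02,"dz":-0.02,"wx":0,"wy":0,"wz":0},{"dx":0.06,"dy":-0.04,"dz":-0.05,"wx":0,"wy":0,"wz":0},{"dx":0.09,"dy":-0.06,"dz":-0.08,"wx":0,"wy":0,"wz":0},{"dx":0.11,"dy":-0.08,"dz":-0.11,"wx":0,"wy":0,"wz":0},{"dx":0.12,"dy":-0.08,"dz":-0.13,"wx":0,"wy":0,"wz":0}]'

```text
clock: 18.6
tool_pos: [0.4358, 0.3992, 0.4377]
eef_rot: [0.026, 0.708, -0.705, -0.025]
contact_force: [-0.0, 0.4, -0.4]
opening: 0.004
```

Request:
arm_command --deltas '[{"dx":0,"dy":0,"dz":0,"wx":0,"wy":0,"wz":0},{"dx":0,"dy":0,"dz":0,"wx":0,"wy":0,"wz":0},{"dx":0,"dy":0,"dz":0,"wx":0,"wy":0,"wz":0},{"dx":0,"dy":0,"dz":0,"wx":0,"wy":0,"wz":0},{"dx":0,"dy":0,"dz":0,"wx":0,"wy":0,"wz":0}]'

```text
clock: 19.1
tool_pos: [0.4379, 0.3949, 0.4351]
eef_rot: [-0.028, -0.706, 0.707, 0.028]
contact_force: [0.8, 0.6, -0.8]
opening: 0.005
```

```bash
python3 - <<'E'
from h import *
st()
for n,(x,y) in {'scene':(200,150),'top':(130,90)}.items():
    im=snap(n,n+'14.png')[:,:,::-1]; c=cal(n); z=cv2.resize(im[y:y+220,x:x+260],None,fx=3,fy=2.7*3/2.7)
    for i in range(3):
        a=np.radians(205.5-60*i); e=np.array([np.cos(a),np.sin(a)]);t=np.array([-e[1],e[0]])
        for dl,dz in ((0,.034),(0,-.034),(.034,0),(-.034,0)):
            u,v=proj(c,[*(hub+.118*e+dl*t),.075+dz]); cv2.circle(z,(int((u-x)*3+1),int((v-y)*3+1)),2,(255,0,0),-1)
    cv2.imwrite(f'pics/{n}14z.png',z[:600])
E
```

```text
t 19.10 tip [0.4379 0.3948 0.2691] xaz 175.5 ydir [-0.    -0.001 -1.   ] F [ 0.8  0.6 -0.8] q [-1.16  0.68  0.63  1.66 -0.47  0.95 -2.01] op 0.00
```

View pics/scene14z.png

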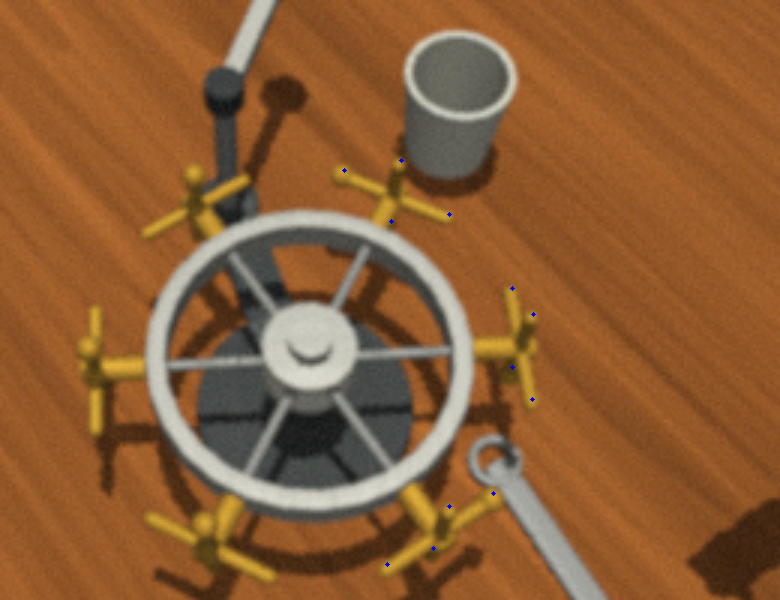

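View pics/top14z.png

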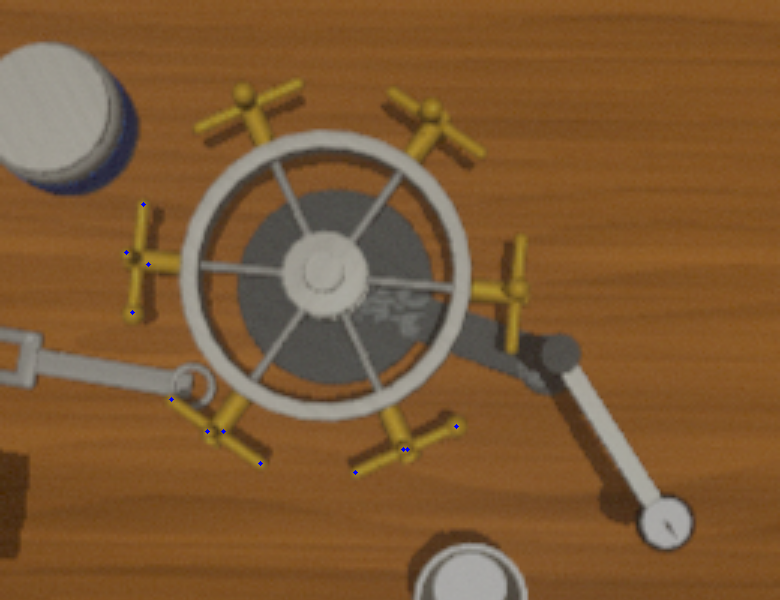

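```bash
python3 -c "
from h import *
print(r.finish_job()); st()"
```

```text
the job is handed in; nothing more can be done
None
the job is handed in; nothing more can be done
```

I swung the gauge arm out by about 87–88° (1.5 rad). Then I tightened nipple 1 by one quarter turn, nipple 2 by two and nipple 3 by one, pushing with the closed fingertips. I handed the job in at about 19 s with the arm clear of everything; no verdict is reported.

**Last checks (scene and top pictures):**
- **Nipples 1–3:** the arms of all three look square, within a few pixels of where they should be. The ball ends point to the viewer's right on nipple 1, straight down on nipple 2 and to the viewer's right on nipple 3.
- **Everything else:** the gauge arm is still out, and nipples 4–6, the tin, the spanner and the cup look unmoved. The highest force I read at the tool was about 4–5 N.

**Disagreements:**
- **Heights:** triangulating from the scene and top cameras put heights about 4–12 mm below those given. A still wrist picture agreed with the given heights to within a few pixels, so I worked to those.
- **First wrist picture:** it was taken while the arm was still settling and was off by about 8 mm, so I took it again.

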